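Seat the glass target in the bay the camera views

ROBOT

A 7-joint arm with a two-finger parallel gripper is mounted at the origin on the work surface. World frame = base frame: x ahead of the robot, y to its left, z up, the work surface at z = 0. Lengths are in m, angles in rad, forces in N, time in s.
With the tool pointing down it reaches from about 0.425 to 0.925 m from the base axis. Payload 6.8 kg.
Tool frame: the origin (TCP) lies at the very end of the fingers, on their centre line; the grasp point (between the pads) lies 19 mm behind it; z points along the fingers, x is the direction in which the jaws open and shut, and the axes are right-handed (so a half turn about z gives the same grasp; the last joint's range is limited). The gripper opens to 85 mm and grips with 20 to 120 N. Pads are 22 mm wide; open, the fingers measure 114 mm over their backs; the gripper's body (76 mm by 85 mm) begins 54 mm behind the grasp point. The pads swing forward as they close: fully open they stand 13 mm farther back than shut.
Start: joints at [1, 0.477, 0.022, 1.555, -0.011, 1.109, -0.083], TCP at [0.301, -0.604, 0.231] pointing down, gripper open.
Joint ranges: [-2.96, 2.96], [-0.34, 2.1], [-1.41, 1.46], [0.24, 2.44], [-1.37, 4.51], [0.17, 1.92], [-2.96, 2.96]. Speed limits (rad/s): [2.39, 2.39, 3.14, 3.14, 3.14, 3.14, 3.14].

INTERFACE

Orientations are given as a unit quaternion [w, x, y, z].
In Python, from station import get_obs, read_camera, calibration, hand_in, recognise, outline_of, place_of gives the robot as it stands.
- The arm moves only by the tool move_arm, never from a script. Its argument "steps" is a list of rows, each an object with "fingers": the finger opening in mm, from 0 to 85.4; "translation": the shift along the world's x, y, z in mm, a list of three; "turn": the turn about the world's z in rad. In form: [{"fingers": fingers, "translation": [dx, dy, dz], "turn": turn}, ...]. A call has 1 to 10 rows; each row shifts and turns the commanded pose from where the row before left it; what a row does not reach is not made up. A row lasts 1/8 s, in which the tool goes at most 62.5 mm and 10.7 degrees, less where a joint would pass 70% of its speed; a pose out of reach is approached as far as the arm can. A call with a gripper value outside its range is refused whole. The fingers move at their own pace and stop on an object; "newtons" is the grip in N (left out, the last holds). Time passes only in rows, so rows that do not move let the fingers close. It gives the time, the measured TCP pose, the force and the opening at its end, in the units of the state.
- get_obs(): the state, without advancing time (a new reading comes with each control period).
- read_camera(name): name is "side" or "top"; returns the picture (420x560x3 uint8, blue, green, red); there is no depth.
- calibration(name): a dict with "camera_matrix" (3x3 intrinsics, pixels), "rvec" (rotation vector, rad) and "tvec" (3), from world to camera coordinates, as OpenCV has them. Camera axes: x right, y down, z forward; pixel columns grow to the right and rows downward; lengths in m; the calibration is good to about 2 mm. A picture is of the moment at which its call begins. calibration takes no time and is no camera call.
- hand_in(): hands the job in, once; it reports no verdict.
Trained networks look in the newest picture that a camera, given by its name, has taken for a name from the list of things; names that differ only in an ending like _2 or _b are one class to them, and where a whole thing is asked for, a point or a joint stands for the part that bears it (a point fixed in the world has none). Each returns a list of dicts, best first, with "conf" (0 to 1); they miss things now and then, are a little off and sometimes report something else, mostly with a low value. They report only what shows in the picture. A call takes as long as a camera call. They do not tell look-alikes from the thing itself.
- recognise(camera, name): "xy" ([column, row] in pixels, amid what is visible of it).
- outline_of(camera, name): "mask" (420x560 bool, what is visible of it) and "xy" ([column, row] in pixels, amid what is visible of it).
- place_of(camera, name): "xy" ([column, row] in pixels: a listed point, or the origin of a listed thing).
The state is a dict: "t": time; "q": joint angles; "joint_vel": joint speeds; "joint_torque": joint torques, N m; "eef_pos": TCP position; "tool_rot": TCP orientation; "contact_force": force on the tool from outside, world axes, zero at the start; "torque": the same for the moment, N m; "gripper_width": opening from 0.0 (shut) to 1.0 (fully open).
Only numpy, scipy, OpenCV 4.12 (cv2) and the standard library are available. Lean on these libraries where they do the work, as an engineer would, in place of code of your own. Each camera call takes 0.05 s, during which the arm holds its last target.

TASK

One of the two bays on the light panel lies in front of the machine-vision camera, the other in front of the bar light. Slide the framed glass plate, flat on the panel, into the camera's bay until it bears on all three steel pins of that bay and cannot turn; then swing that bay's keeper arm all the way over the plate to its stop. Leave the other bay's keeper and the things lying about where they are.

Things in the scene. Friction and masses are not known exactly. Their poses are not given: they have to be found in the camera images.
- panel: fixed flat backlight: black slab 260 mm (x) by 450 mm (y) by 20 mm high with a white top; origin at the centre of its underside, z up, +x edge away from the robot. It carries two mirror-image bays, left (+y) and right (-y), each with three upright steel pins 12 mm across, 16 mm high above the panel: two on the far (+x) side of the seat, one on its outer side
- seat_left (a point): where the centre of the plate's underside lies when it bears on the left bay's three pins: on the panel's top, 50 mm in x and +115 mm in y from the panel's centre; axes as the panel's. Pin axes from here: two at x +46 mm, y +36 and -36 mm; one at x -10 mm, 61 mm outward (+y)
- seat_right (a point): the same for the right bay, 50 mm in x and -115 mm in y from the panel's centre; axes as the panel's. Pin axes from here: two at x +46 mm, y +36 and -36 mm; one at x -10 mm, 61 mm outward (-y)
- plate: loose glass target plate with a grid of dots in an aluminium frame, 80 mm (its x) by 110 mm (its y) by 14 mm thick, 0.2 to 0.4 kg, too wide to grasp; origin at the centre of its underside, z up; seated with its axes parallel to the panel's. It starts on the panel's near half, turned up to 0.35 rad from the panel's axes
- camera: fixed stand (black post 210 mm high on a 90 mm square base) beyond the panel with a black box camera and a round lens 42 mm across, tilted down towards the robot and one bay; origin at table height 150 mm in front (-x) of the post's axis. If its y in the panel's frame is positive, it views the left bay, else the right one
- barlight: the same kind of fixed stand with a bar light 150 mm wide in place of the camera, in front of the other bay; origin at table height 150 mm in front (-x) of the post's axis
- keeper_left (a joint): angle of the left bay's keeper, a flat aluminium arm, underside 19 mm and upper face 27 mm above the panel's top (it clears plate and pins), on an upright pivot. 0: points to the panel's -x (open); grows anticlockwise seen from above to 1.571 at the stop, pointing to the panel's -y over the plate. Starts at -0.35 to 0.05, stays where left, turns with under 2 N at the knob
- keeper_right (a joint): the same for the right bay's keeper: 0 points to the panel's -x (open); it grows clockwise seen from above to 1.571 at the stop, pointing to the panel's +y over the plate. Starts at -0.35 to 0.05
- pivot_left (a point): point on the left keeper's pivot axis, at the arm's underside (19 mm above the panel's top); 25 mm in x and 73 mm outward in y from the bay's seat centre; the upright pivot under it is 18 mm across
- pivot_right (a point): the same point of the right keeper
- knob_left (a point): top centre of the left keeper's upright black knob, a cylinder 18 mm across and 32 mm tall standing on the arm 65 mm from the pivot axis; its top is 59 mm above the panel's top
- knob_right (a point): the same point of the right keeper's knob
- lens: bystander: black camera lens standing on the panel between the bays, 42 mm across, 42 mm tall; origin at its foot
- jar: bystander: jar 60 mm across, 80 mm tall, on the table left of the panel; origin at its foot
- driver: bystander: screwdriver lying right of the panel; origin near its middle
- wrench: bystander: wrench lying left of the panel; origin near its middle
- carton: bystander: cardboard box 90 by 130 by 50 mm, right of the panel; origin at the centre of its underside
- bin: bystander: open blue plastic bin 120 by 100 by 70 mm, right of the panel; origin at the centre of its underside
- profile: bystander: length of aluminium profile 30 by 160 (its y) by 30 mm, left of the panel; origin at the centre of its underside
Mind the look-alikes: they are no part of the job. What is meant by the plate is not orange, and is the smaller of those in its own colour.

How it is judged:
By the outcome, as a careful person would: the job done as asked, in the order asked, and still so for the second after the job is handed in, with the robot touching nothing.
It also fails if it takes over 67 s, if anything falls off the work surface, if the arm or the gripper's body presses on something with over 40 N, if the wrist force passes 120 N, or if a joint passes its speed limit or range.

## Working session

There is one attempt and no reset: what is moved stays moved. The work goes in short steps, Python scripts to look and compute and a tool call to move; the robot and the scene stay as the last step left them, time stands still between calls to the robot, and variables do not carry over. Pictures are saved under pics/ and viewed, and the job is handed in when it is done.

Besides the shell and the picture viewer there is one more tool, called after "Request:" by a JSON object that holds its "api" and its "payload", one argument or row to a line. move_arm: Moves the arm, as the interface text tells. Its arguments: {"type":"object","properties":{"steps":{"type":"array"},"newtons":{"type":"number"}},"required":["steps"]}

```bash
mkdir -p pics; ls
python3 - <<'E'
from station import *
import cv2
for n in("top","side"):
    im=read_camera(n); cv2.imwrite(f"pics/{n}0.png",im)
    print(n,calibration(n))
o=get_obs();print(o["t"],o["eef_pos"],o["tool_rot"],o["gripper_width"])
E
```

```text
pics
top {'camera_matrix': array([[473.55428958,   0.        , 280.3281353 ],
       [  0.        , 473.55428958, 215.24529633],
       [  0.        ,   0.        ,   1.        ]]), 'rvec': array([ 2.12502839, -2.15814143,  0.15067869]), 'tvec': array([0.01693824, 0.46567439, 1.37411581])}
side {'camera_matrix': array([[416.31793749,   0.        , 278.75642591],
       [  0.        , 416.31793749, 215.31996658],
       [  0.        ,   0.        ,   1.        ]]), 'rvec': array([ 0.46746903, -2.76594184,  1.12942089]), 'tvec': array([0.43592296, 0.16017725, 0.98133494])}
0.1 [ 0.30109448 -0.60352531  0.2304404 ] [-3.80265094e-04  8.50424417e-01 -5.26096612e-01 -7.21789738e-04] 0.9986294083365781
```

View pics/top0.png

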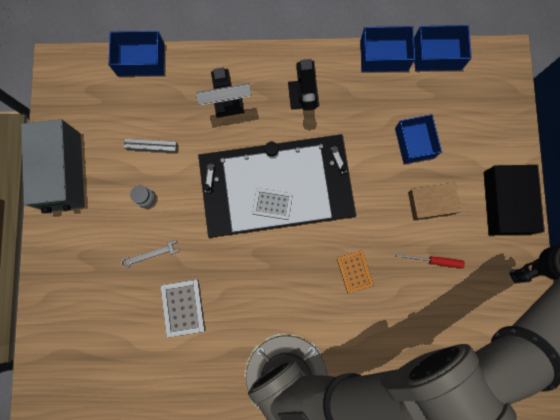

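View pics/side0.png

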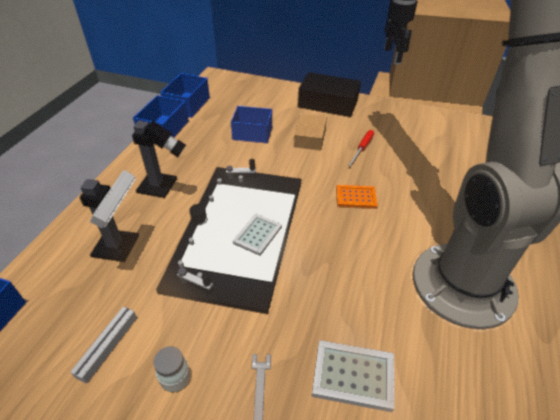

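Plate candidates in the top view: grey on the panel (272,203), larger grey on the table (182,308), and orange (355,271). By the description it is the one at (272,203). The camera at (308,85) seems to be at the right bay, with the bar light at (225,95) on the left.

```bash
cat > h.py <<'E'
import numpy as np,cv2
from station import *
def ray(cam,uv):
    c=calibration(cam);R=cv2.Rodrigues(c["rvec"])[0];t=c["tvec"]
    p=cv2.undistortPoints(np.array([[uv]],float),c["camera_matrix"],None)[0,0]
    return -R.T@t, R.T@np.array([p[0],p[1],1])
def atz(cam,uv,z):
    o,d=ray(cam,uv); return (o+d*(z-o[2])/d[2])[:2]
def proj(cam,P):
    c=calibration(cam);return cv2.projectPoints(np.array(P,float).reshape(-1,3),c["rvec"],c["tvec"],c["camera_matrix"],None)[0][:,0]
E
python3 - <<'E'
from h import *
im=read_camera("top"); cv2.imwrite("pics/crop1.png",cv2.resize(im[120:250,185:370],None,fx=4,fy=4,interpolation=cv2.INTER_CUBIC))
read_camera("side")
Z=dict(panel=0,plate=.02,camera=0,barlight=0,knob_left=.079,knob_right=.079,pivot_left=.039,pivot_right=.039,seat_left=.02,seat_right=.02,lens=.02)
for n,z in Z.items():
    for c in("top","side"):
        print(n,c,[(np.round(r["xy"],1).tolist(),round(r["conf"],2),atz(c,r["xy"],z).round(4).tolist()) for r in place_of(c,n)[:4]])
for n in("plate",'panel'):
    for c in ("top","side"):
        for i,r in enumerate(outline_of(c,n)[:3]):
            m=r["mask"].astype(np.uint8);print(n,c,r["xy"],r["conf"],m.sum()); np.save(f"m_{n}_{c}_{i}.npy",m)
E
```

```text
panel top [([278.0, 188.0], 0.93, [0.5558, 0.0158]), ([151.9, 148.0], 0.73, [0.6896, 0.4075])]
panel side [([237.3, 232.0], 0.9, [0.5665, 0.0271])]
plate top [([273.4, 201.2], 0.81, [0.5112, 0.0301]), ([340.9, 166.6], 0.74, [0.615, -0.177]), ([179.0, 306.0], 0.68, [0.2043, 0.3104]), ([353.8, 271.3], 0.56, [0.2974, -0.2044])]
plate side [([201.2, 254.5], 0.68, [0.612, 0.1402]), ([355.1, 375.3], 0.6, [0.1979, 0.3115]), ([260.7, 236.7], 0.56, [0.4962, 0.0384]), ([357.0, 198.6], 0.56, [0.2946, -0.1815])]
camera top []
camera side []
barlight top []
barlight side []
knob_left top [([207.2, 185.0], 0.52, [0.5517, 0.221])]
knob_left side [([208.1, 276.9], 0.75, [0.5422, 0.2314])]
knob_right top [([341.0, 166.5], 0.72, [0.6003, -0.1699])]
knob_right side [([254.1, 158.7], 0.59, [0.5983, -0.1822]), ([207.4, 275.9], 0.31, [0.5447, 0.2295])]
pivot_left top [([211.0, 168.4], 0.51, [0.6112, 0.2164])]
pivot_left side [([177.9, 277.6], 0.77, [0.6224, 0.2309])]
pivot_right top [([331.0, 149.5], 0.73, [0.6637, -0.1465]), ([145.3, 198.3], 0.34, [0.5229, 0.4123])]
pivot_right side [([224.9, 170.5], 0.54, [0.6778, -0.1501])]
seat_left top [([238.2, 172.4], 0.7, [0.6021, 0.1363])]
seat_left side [([203.5, 254.5], 0.78, [0.6067, 0.1383]), ([106.4, 344.4], 0.31, [0.6885, 0.4148])]
seat_right top [([310.6, 161.6], 0.95, [0.6322, -0.0851])]
seat_right side [([232.9, 191.5], 0.92, [0.6297, -0.0938]), ([179.4, 275.6], 0.33, [0.6315, 0.2135])]
lens top [([268.7, 151.0], 0.57, [0.6678, 0.0425])]
lens side [([200.1, 218.6], 0.76, [0.6689, 0.0321]), ([309.8, 139.3], 0.48, [0.4951, -0.4067])]
plate top [355.4, 271.5] 0.92 1031
plate top [182.4, 307.7] 0.77 2015
plate top [272.4, 202.0] 0.67 977
plate side [259.4, 233.3] 0.9 1154
plate side [355.9, 194.5] 0.63 830
plate side [356.1, 377.5] 0.61 4560
panel top [278.1, 185.2] 0.76 11492
panel side [229.5, 250.0] 0.74 12347
```

View pics/crop1.png

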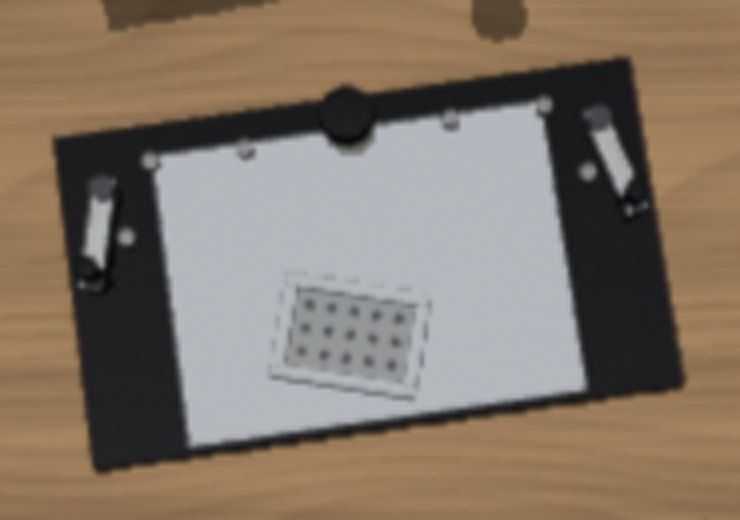

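Run:
```python
from h import *
im=cv2.imread("pics/side0.png"); cv2.imwrite("pics/crop2.png",cv2.resize(im[150:310,155:310],None,fx=4.5,fy=3.7*4.5/4.5,interpolation=cv2.INTER_CUBIC))
for n,i in(("top",2),("side",0)):
    m=np.load(f"m_plate_{n}_{i}.npy"); c=max(cv2.findContours(m,0,1)[0],key=cv2.contourArea)
    print(n,cv2.boxPoints(cv2.minAreaRect(c)).round(1).tolist(), cv2.approxPolyDP(c,4,True)[:,0].tolist())
    m=np.load(f"m_panel_{n}_0.npy"); c=max(cv2.findContours(m,0,1)[0],key=cv2.contourArea)
    print(n,cv2.approxPolyDP(c,4,True)[:,0].tolist())
```

```text
top [[251.89999389648438, 214.0], [256.1000061035156, 187.5], [292.6000061035156, 193.3000030517578], [288.3999938964844, 219.8000030517578]] [[256, 190], [254, 214], [288, 217], [291, 193]]
top [[342, 134], [277, 143], [273, 157], [263, 145], [198, 154], [208, 236], [355, 217]]
side [[231.39999389648438, 241.60000610351562], [256.6000061035156, 207.0], [282.1000061035156, 225.60000610351562], [256.8999938964844, 260.20001220703125]] [[255, 214], [233, 242], [260, 254], [280, 224]]
side [[299, 181], [258, 173], [253, 160], [246, 169], [217, 168], [200, 200], [206, 220], [201, 225], [189, 222], [158, 292], [266, 312]]
```

View pics/crop2.png

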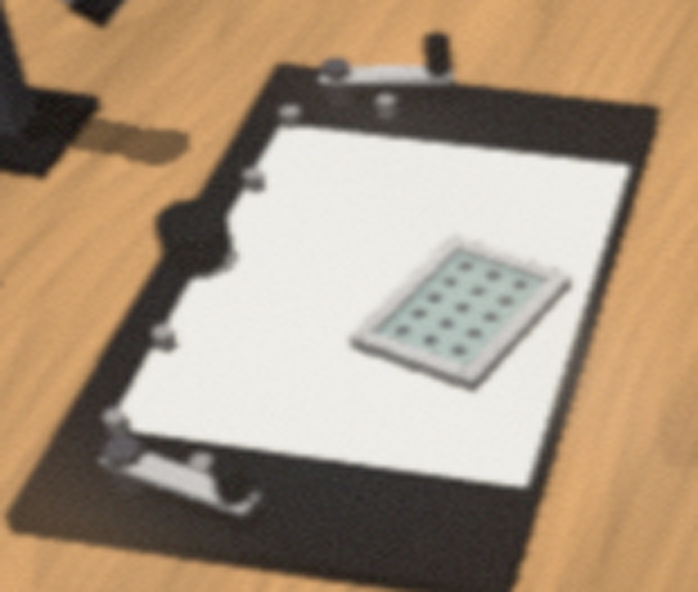

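```bash
cat >> h.py <<'E'
from scipy.optimize import least_squares
def loc(th,x,y,P):
    P=np.array(P,float);c,s=np.cos(th),np.sin(th)
    return np.c_[x+c*P[:,0]-s*P[:,1], y+s*P[:,0]+c*P[:,1], P[:,2]]
def fit(cam,P,uv,x0):
    f=lambda p:(proj(cam,loc(p[2],p[0],p[1],P))-uv).ravel()
    return least_squares(f,x0,loss="soft_l1")
def pins():
    L=[]
    for s in(1,-1):
        for a,b in((46,36),(46,-36)): L.append((50+a,s*115+b,36))
        L.append((40,s*(115+61),36))
    return np.array(L)/1000.
PLATE=np.array([(40,55,34),(40,-55,34),(-40,-55,34),(-40,55,34)])/1000.
E
python3 - <<'E'
from h import *
corn=np.array([(130,225,20),(130,-225,20),(-130,-225,20),(-130,225,20)])/1000.
P=np.r_[corn,pins()]
t=np.array([(55,140),(630,58),(684,382),(97,472),(150,160),(246,148),(127,236),(450,121),(544,104),(588,171)],float)
t=(t+.5)/4-.5+[185,120]
r=fit("top",P,t,[.556,.016,.14]);print(r.x,r.fun.reshape(-1,2).round(2).tolist())
s=np.array([(12,525),(278,65),(657,106),(512,600),(112,412),(163,332),(200,458),(253,177),(290,110),(386,98)],float)
s=(s+.5)/[4.5,3.7]-.5+[155,150]
k=[1,2,4,5,6,7,8,9,0]
r2=fit("side",P[k],s[k],[.556,.016,.14]);print(r2.x,r2.fun.reshape(-1,2).round(2).tolist())
pt=np.array([(288,272),(431,297),(415,398),(268,374)],float);pt=(pt+.5)/4-.5+[185,120]
a=fit("top",PLATE,pt,[.505,.03,-.15]);print(a.x,a.fun.round(2))
ps=np.array([(458,236),(570,284),(474,380),(352,340)],float)
ps=(ps+.5)/[4.5,3.7]-.5+[155,150]
# order: far-left(+x,+y)=(352,340), (+x,-y)=(458,236), (-x,-y)=(570,284), (-x,+y)=(474,380)
b=fit("side",PLATE,ps[[3,0,1,2]],[.505,.03,-.15]);print(b.x,b.fun.round(2))
for q in(r.x,r2.x): print("seatR",loc(q[2],q[0],q[1],[(.05,-.115,.02),(.075,-.188,.02)]))
c=get_obs();print(c["t"]);from scipy.spatial.transform import Rotation as R
q=c["tool_rot"];print(R.from_quat([q[1],q[2],q[3],q[0]]).as_matrix().round(3))
for n in("top","side"):
  for z in (0,.25): pass
print(atz("top",(298,95),0),atz("top",(236,105),0))
E
```

```text
[0.56197424 0.02091343 0.13087902] [[-0.82, -0.44], [0.27, -0.84], [1.02, 0.75], [-0.91, 0.06], [0.07, 0.39], [-0.37, -0.02], [-0.05, 0.48], [0.22, -0.72], [0.18, 0.13], [0.29, -0.04]]
[0.56458838 0.02603632 0.13044203] [[-0.59, -1.05], [0.86, -0.31], [0.73, 1.22], [0.02, 0.07], [0.5, 1.33], [0.07, -1.04], [-0.24, 0.1], [-0.15, 0.42], [-2.09, -1.89]]
[ 0.50216584  0.03337222 -0.18563841] [-0.13 -0.23  0.25 -0.42 -0.23  0.41  0.11  0.23]
[ 0.50262481  0.04024625 -0.19124624] [-0.6  -0.4  -0.3   0.19  1.39 -1.47  0.    1.62]
seatR [[ 0.62655478 -0.08657776  0.02      ]
 [ 0.66086788 -0.15569079  0.02      ]]
seatR [[ 0.62912193 -0.08148307  0.02      ]
 [ 0.66340483 -0.15061109  0.02      ]]
1.5
[[ 0.446 -0.895  0.   ]
 [-0.895 -0.446 -0.   ]
 [ 0.    -0.    -1.   ]]
[ 0.85496117 -0.05173379] [0.82534669 0.14474581]
```

Camera base is at about y −0.11 m in the panel's frame, so the right bay is the target. The crop confirms the small grey plate on the panel. First I move above the plate's left end, jaws along its short side.

Request:
{"api": "move_arm", "payload": {
  "steps": [
    {"fingers": 40,"translation": [22,60,0],"turn": 0.1},
    {"fingers": 40,"translation": [18,60,0],"turn": 0.1},
    {"fingers": 40,"translation": [18,60,0],"turn": 0.1},
    {"fingers": 40,"translation": [18,60,0],"turn": 0.1},
    {"fingers": 40,"translation": [18,60,0],"turn": 0.1},
    {"fingers": 40,"translation": [18,60,0],"turn": 0.1},
    {"fingers": 40,"translation": [18,60,0],"turn": 0.1},
    {"fingers": 40,"translation": [18,60,0],"turn": 0.1},
    {"fingers": 40,"translation": [18,60,0],"turn": 0.1},
    {"fingers": 40,"translation": [18,60,0],"turn": 0.022}
  ]
}}

```text
t: 2.75
eef_pos: [0.485, -0.0048, 0.2318]
tool_rot: [0.0, 0.996, -0.092, 0.001]
contact_force: [0.7, 0.4, -0.1]
gripper_width: 0.467
```

Request:
{"api": "move_arm", "payload": {
  "steps": [
    {"fingers": 40,"translation": [18,60,-30],"turn": 0},
    {"fingers": 40,"translation": [16,60,-40],"turn": 0},
    {"fingers": 40,"translation": [0,9,-40],"turn": 0},
    {"fingers": 40,"translation": [0,0,-20],"turn": 0},
    {"fingers": 40,"translation": [0,0,0],"turn": 0}
  ]
}}

```text
t: 3.38
eef_pos: [0.5131, 0.107, 0.1092]
tool_rot: [0.0, 0.996, -0.093, -0.002]
contact_force: [0.6, -0.1, 0.8]
gripper_width: 0.466
```

```bash
cat > look.py <<'E'
import sys
from h import *
n=sys.argv[1]
o=get_obs();print(o["t"],o["eef_pos"].round(4) if hasattr(o["eef_pos"],"round") else o["eef_pos"],o["tool_rot"],o["contact_force"],o["gripper_width"])
a=read_camera("top")[110:250,185:370];b=read_camera("side")[150:310,155:310]
cv2.imwrite(f"pics/{n}_t.png",cv2.resize(a,None,fx=4,fy=4,interpolation=2));cv2.imwrite(f"pics/{n}_s.png",cv2.resize(b,None,fx=4,fy=3.7,interpolation=2))
E
python3 look.py a
```

```text
3.375 [0.5131 0.107  0.1092] [ 4.76097531e-04  9.95699323e-01 -9.26292062e-02 -1.56921854e-03] [ 0.64815795 -0.09324073  0.79403079] 0.46640739888871213
```

View pics/a_t.png

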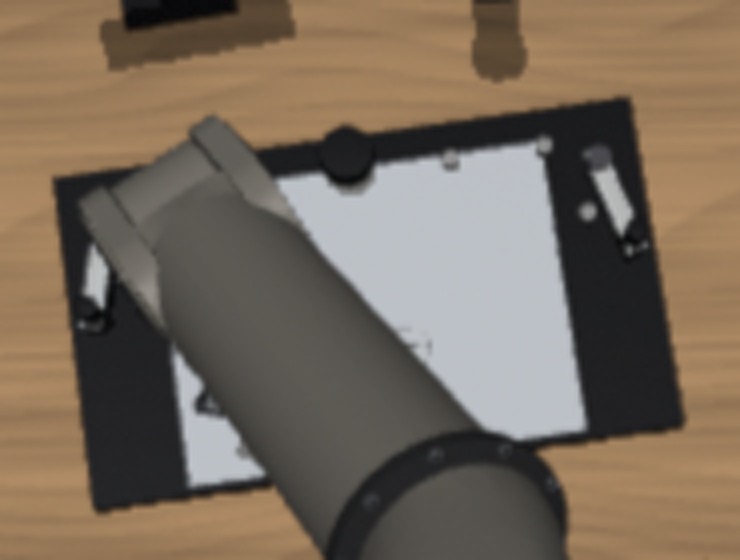

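View pics/a_s.png

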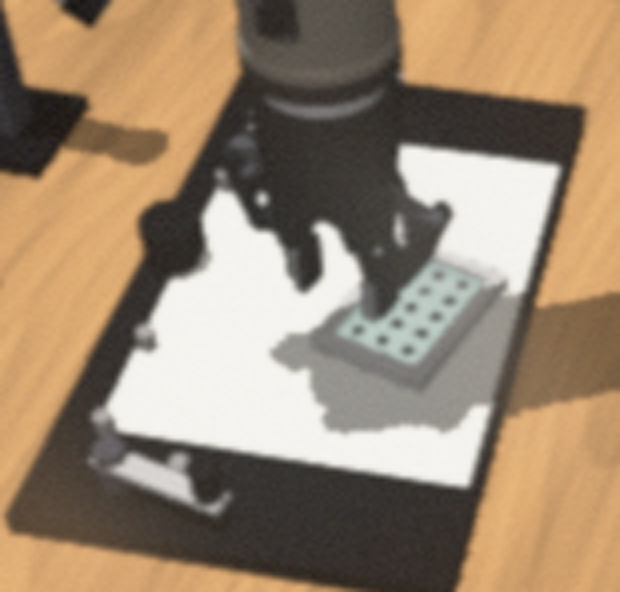

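Run:
```python
from h import *
th=-0.187
p=np.array([.5131,.107,.109]);d=np.array([np.cos(th),np.sin(th),0])
uv=proj("side",[p,p+.027*d,p-.027*d,p+.034*d,p-.034*d])
print(uv,((uv-[155,150])*[4,3.7]).round(0))
```

```text
[[242.16785077 230.28517255]
 [232.3079456  225.91626734]
 [252.221858   234.740084  ]
 [229.78266932 224.79732223]
 [254.86084357 235.90941349]] [[349. 297.]
 [309. 281.]
 [389. 314.]
 [299. 277.]
 [399. 318.]]
```

Request:
{"api": "move_arm", "payload": {
  "steps": [
    {"fingers": 40,"translation": [6,20,0],"turn": 0},
    {"fingers": 40,"translation": [0,0,-40],"turn": 0},
    {"fingers": 40,"translation": [0,0,-30],"turn": 0},
    {"fingers": 40,"translation": [0,0,-10],"turn": 0},
    {"fingers": 40,"translation": [0,0,-5],"turn": 0},
    {"fingers": 40,"translation": [0,0,0],"turn": 0}
  ]
}}

```text
t: 4.22
eef_pos: [0.521, 0.1277, 0.0263]
tool_rot: [-0.0, 0.996, -0.093, 0.001]
contact_force: [-0.2, 0.6, -0.5]
gripper_width: 0.47
```

```bash
python3 look.py b
```

```text
4.225 [0.521  0.1277 0.0263] [-3.07917127e-04  9.95677109e-01 -9.28791005e-02  6.88011520e-04] [-0.17766362  0.62086889 -0.47578988] 0.46960385827804496
```

View pics/b_s.png

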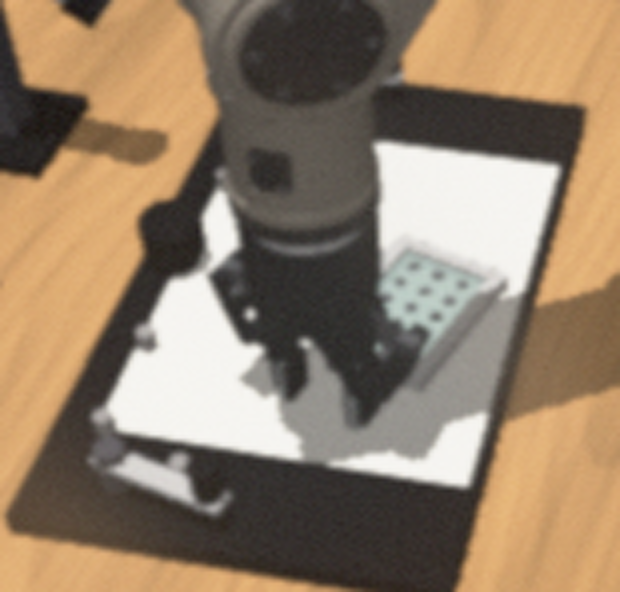

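Run:
```python
import numpy as np
R=.423;th=np.linspace(-.187,.131,16)
c=np.c_[.502+R*(np.cos(-.187)-np.cos(th)), .036-R*(np.sin(th)-np.sin(-.187))]
t=c+.066*np.c_[-np.sin(th),np.cos(th)]
print(t[0],t[-1],(np.diff(t,axis=0)*1e3).round(1).tolist(),np.diff(th)[0])
```

```text
[0.51427019 0.10084938] [ 0.48962866 -0.03246094] [[-3.0, -8.6], [-2.8, -8.6], [-2.6, -8.7], [-2.4, -8.8], [-2.2, -8.8], [-2.0, -8.8], [-1.8, -8.9], [-1.6, -8.9], [-1.5, -9.0], [-1.3, -9.0], [-1.1, -9.0], [-0.9, -9.0], [-0.7, -9.0], [-0.5, -9.1], [-0.3, -9.1]] 0.021199999999999997
```

Request:
{"api": "move_arm", "payload": {
  "steps": [
    {"fingers": 40,"translation": [-4,-13,-2],"turn": 0},
    {"fingers": 40,"translation": [-3,-13,0],"turn": 0},
    {"fingers": 40,"translation": [-3.0,-8.6,0],"turn": 0.021},
    {"fingers": 40,"translation": [-2.8,-8.6,0],"turn": 0.021},
    {"fingers": 40,"translation": [-2.6,-8.7,0],"turn": 0.021},
    {"fingers": 40,"translation": [-2.4,-8.8,0],"turn": 0.021},
    {"fingers": 40,"translation": [-2.2,-8.8,0],"turn": 0.021},
    {"fingers": 40,"translation": [-2.0,-8.8,0],"turn": 0.021},
    {"fingers": 40,"translation": [-1.8,-8.9,0],"turn": 0.021},
    {"fingers": 40,"translation": [0,0,0],"turn": 0}
  ]
}}

```text
t: 5.58
eef_pos: [0.4962, 0.0387, 0.0234]
tool_rot: [0.0, 1.0, -0.02, -0.0]
contact_force: [0.0, 0.6, -0.5]
gripper_width: 0.464
```

```bash
python3 look.py c
```

```text
5.575 [0.4962 0.0387 0.0234] [ 4.26531610e-04  9.99797854e-01 -2.00997322e-02 -2.63802065e-04] [ 0.03523961  0.63205229 -0.45111104] 0.4635106473176207
```

View pics/c_s.png

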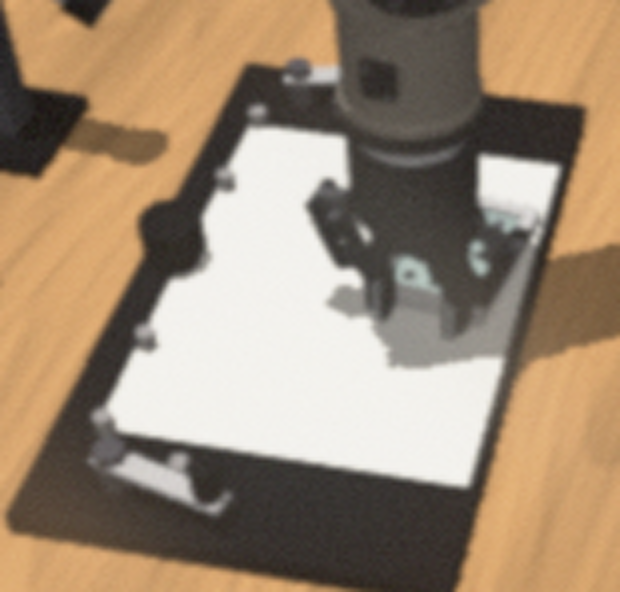

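View pics/c_t.png

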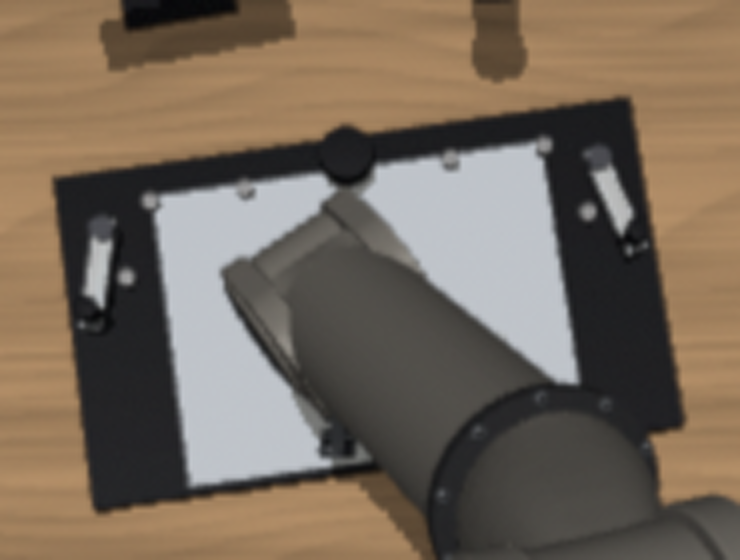

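Request:
{"api": "move_arm", "payload": {
  "steps": [
    {"fingers": 40,"translation": [-1.6,-8.9,0],"turn": 0.021},
    {"fingers": 40,"translation": [-1.5,-9,0],"turn": 0.021},
    {"fingers": 40,"translation": [-1.3,-9,0],"turn": 0.021},
    {"fingers": 40,"translation": [-1.1,-9,0],"turn": 0.021},
    {"fingers": 40,"translation": [-0.9,-9,0],"turn": 0.021},
    {"fingers": 40,"translation": [-0.7,-9,0],"turn": 0.021},
    {"fingers": 40,"translation": [-0.5,-9,0],"turn": 0.021},
    {"fingers": 40,"translation": [-0.3,-8,0],"turn": 0.021},
    {"fingers": 40,"translation": [0,0,0],"turn": 0},
    {"fingers": 40,"translation": [-2,15,0],"turn": 0}
  ]
}}

```text
t: 6.92
eef_pos: [0.4863, -0.0171, 0.0232]
tool_rot: [0.001, 0.998, 0.063, -0.0]
contact_force: [-0.4, 1.1, 0.1]
gripper_width: 0.466
```

Request:
{"api": "move_arm", "payload": {
  "steps": [
    {"fingers": 40,"translation": [0,10,40],"turn": 0},
    {"fingers": 40,"translation": [0,20,60],"turn": -0.18},
    {"fingers": 40,"translation": [0,60,20],"turn": -0.18},
    {"fingers": 40,"translation": [0,60,0],"turn": -0.18},
    {"fingers": 40,"translation": [0,60,0],"turn": -0.18},
    {"fingers": 40,"translation": [0,0,0],"turn": -0.18}
  ]
}}

```text
t: 7.68
eef_pos: [0.4852, 0.1948, 0.1429]
tool_rot: [-0.002, 0.93, -0.367, -0.0]
contact_force: [0.3, -1.5, 0.1]
gripper_width: 0.472
```

```bash
python3 look.py d
```

```text
7.675 [0.4852 0.1948 0.1429] [-1.57616163e-03  9.30371671e-01 -3.66614123e-01 -3.92875456e-04] [ 0.31253824 -1.46961182  0.10697813] 0.47202711110013656
```

View pics/d_s.png

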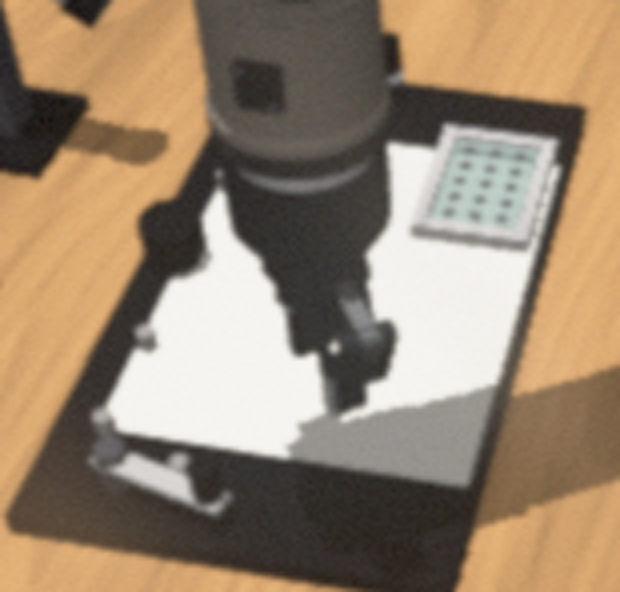

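View pics/d_t.png

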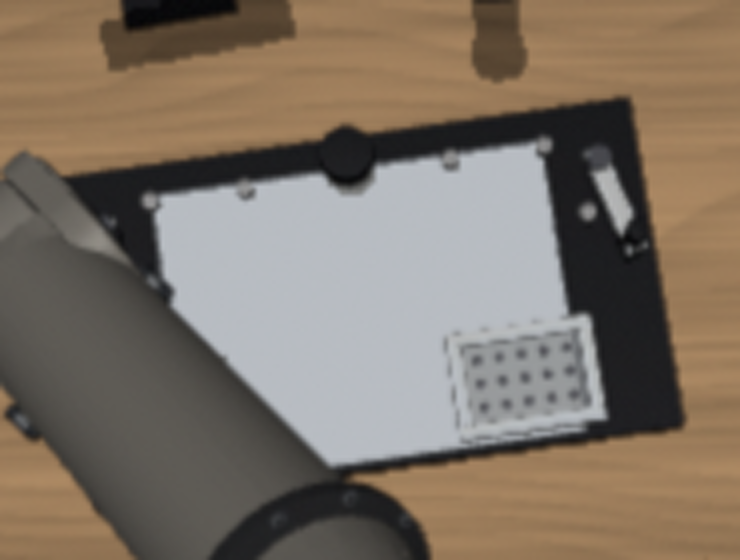

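```bash
cat >> h.py <<'E'
def tp(l): return (np.array(l,float)+.5)/4-.5+[185,110]
def rel(p,panel=(.56197,.02091,.1309)):
    d=np.array(p[:2])-panel[:2];c,s=np.cos(panel[2]),np.sin(panel[2])
    return (c*d[0]+s*d[1])*1e3,(-s*d[0]+c*d[1])*1e3,p[2]-panel[2]
E
python3 - <<'E'
from h import *
a=fit("top",PLATE,tp([(447,338),(590,315),(607,415),(462,433)]),[.5,-.1,.13]);print(a.x,a.fun.round(2),rel(a.x))
E
```

```text
[ 0.49993286 -0.09798668  0.13044727] [-0.36 -1.09  0.17 -0.61  0.25  0.48 -0.08  1.33] (np.float64(-77.02556506918825), np.float64(-109.7820030092031), np.float64(-0.0004527277062748025))
```

Request:
{"api": "move_arm", "payload": {
  "steps": [
    {"fingers": 40,"translation": [-6,-50,0],"turn": -0.115},
    {"fingers": 40,"translation": [-6,-50,0],"turn": -0.115},
    {"fingers": 40,"translation": [-8,-50,0],"turn": -0.115},
    {"fingers": 40,"translation": [-8,-50,0],"turn": -0.115},
    {"fingers": 40,"translation": [-10,-50,0],"turn": -0.115},
    {"fingers": 40,"translation": [-10,-50,-20],"turn": -0.114},
    {"fingers": 40,"translation": [0,0,-30],"turn": 0},
    {"fingers": 40,"translation": [0,0,-20],"turn": 0},
    {"fingers": 40,"translation": [0,0,0],"turn": 0}
  ]
}}

```text
t: 8.9
eef_pos: [0.4371, -0.1126, 0.0714]
tool_rot: [0.001, 0.751, -0.66, -0.002]
contact_force: [-0.9, -0.2, 0.4]
gripper_width: 0.467
```

```bash
python3 look.py e
```

```text
8.9 [ 0.4371 -0.1126  0.0714] [ 0.00105947  0.75134263 -0.65990961 -0.00156435] [-0.90513085 -0.19532709  0.39025197] 0.4670906210181066
```

View pics/e_s.png

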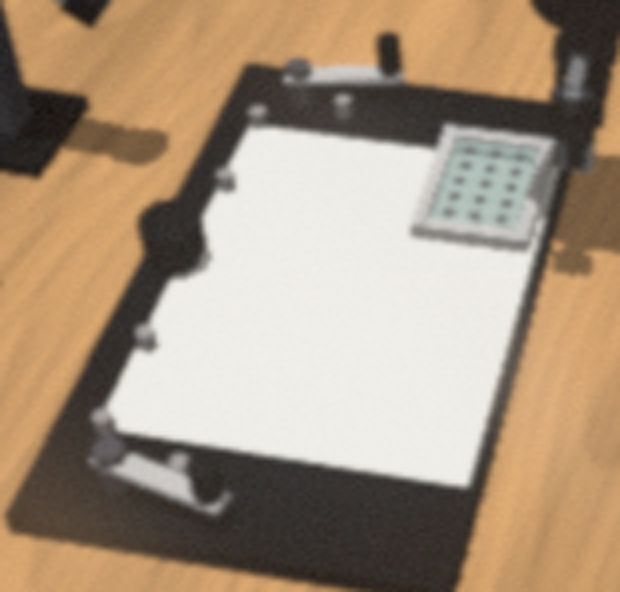

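View pics/e_t.png

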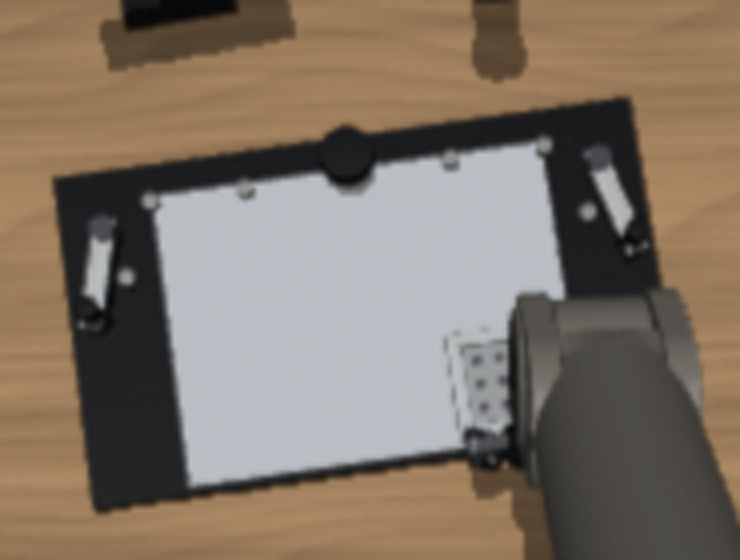

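Request:
{"api": "move_arm", "payload": {
  "steps": [
    {"fingers": 40,"translation": [-4,8,0],"turn": 0},
    {"fingers": 40,"translation": [0,0,-30],"turn": 0},
    {"fingers": 40,"translation": [0,0,-12],"turn": 0},
    {"fingers": 40,"translation": [0,0,-5.5],"turn": 0},
    {"fingers": 40,"translation": [0,0,0],"turn": 0}
  ]
}}

```text
t: 9.62
eef_pos: [0.435, -0.1043, 0.0252]
tool_rot: [-0.0, 0.751, -0.661, 0.0]
contact_force: [0.0, 0.5, -0.3]
gripper_width: 0.466
```

```bash
python3 look.py f
```

```text
9.625 [ 0.435  -0.1043  0.0252] [-7.81689455e-06  7.50730085e-01 -6.60609067e-01  1.28876707e-05] [ 0.04306303  0.46073489 -0.26313722] 0.46568525470393674
```

View pics/f_s.png

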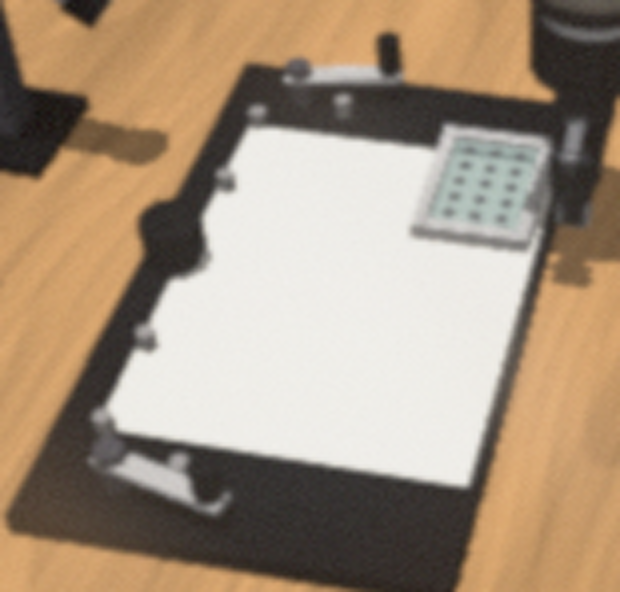

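Request:
{"api": "move_arm", "payload": {
  "steps": [
    {"fingers": 40,"translation": [9.9,1.3,-0.5],"turn": 0},
    {"fingers": 40,"translation": [9.9,1.3,0],"turn": 0},
    {"fingers": 40,"translation": [9.9,1.3,0],"turn": 0},
    {"fingers": 40,"translation": [9.9,1.3,0],"turn": 0},
    {"fingers": 40,"translation": [9.9,1.3,0],"turn": 0},
    {"fingers": 40,"translation": [9.9,1.3,0],"turn": 0},
    {"fingers": 40,"translation": [9.9,1.3,0],"turn": 0},
    {"fingers": 40,"translation": [9.9,1.3,0],"turn": 0},
    {"fingers": 40,"translation": [9.9,1.3,0],"turn": 0},
    {"fingers": 40,"translation": [9.9,1.3,0],"turn": 0}
  ]
}}

```text
t: 10.98
eef_pos: [0.5345, -0.0914, 0.0245]
tool_rot: [0.0, 0.751, -0.661, -0.0]
contact_force: [-1.5, -0.5, 0.1]
gripper_width: 0.466
```

Request:
{"api": "move_arm", "payload": {
  "steps": [
    {"fingers": 40,"translation": [9.9,1.3,0],"turn": 0},
    {"fingers": 40,"translation": [9.9,1.3,0],"turn": 0},
    {"fingers": 40,"translation": [7,0.9,0],"turn": 0},
    {"fingers": 40,"translation": [0,0,0],"turn": 0}
  ]
}}

```text
t: 11.48
eef_pos: [0.5618, -0.0876, 0.0247]
tool_rot: [-0.001, 0.751, -0.661, 0.0]
contact_force: [0.5, 0.6, -0.4]
gripper_width: 0.467
```

```bash
python3 look.py g
```

```text
11.475 [ 0.5618 -0.0876  0.0247] [-5.76064259e-04  7.50772905e-01 -6.60559969e-01  4.89752739e-04] [ 0.50117052  0.5902858  -0.42249303] 0.4673166394068165
```

View pics/g_s.png

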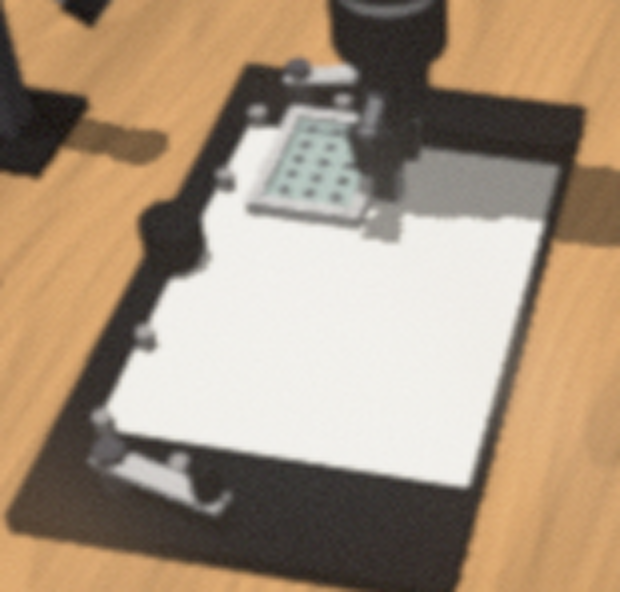

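View pics/g_t.png

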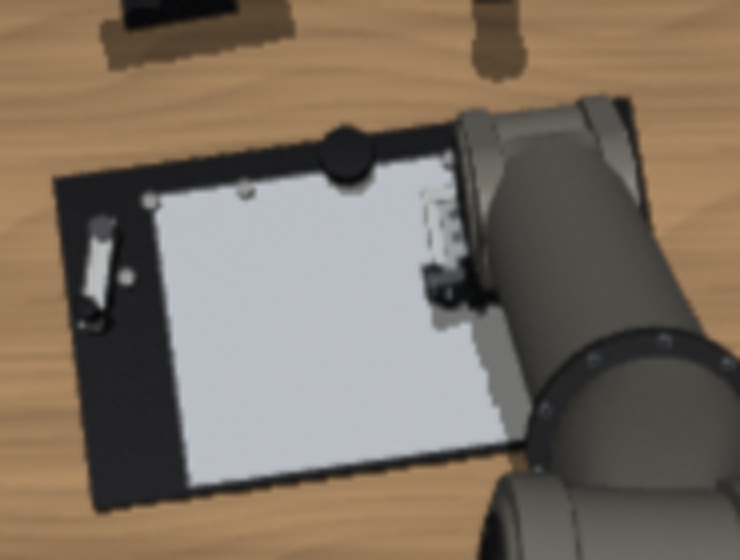

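Request:
{"api": "move_arm", "payload": {
  "steps": [
    {"fingers": 40,"translation": [5,0.7,0],"turn": 0},
    {"fingers": 40,"translation": [4,0.5,0],"turn": 0},
    {"fingers": 40,"translation": [2,0.3,0],"turn": 0},
    {"fingers": 40,"translation": [2,0.3,0],"turn": 0}
  ]
}}

```text
t: 12.08
eef_pos: [0.5733, -0.0862, 0.0245]
tool_rot: [0.0, 0.751, -0.661, -0.0]
contact_force: [-3.6, -0.3, 2.4]
gripper_width: 0.466
```

Request:
{"api": "move_arm", "payload": {
  "steps": [
    {"fingers": 40,"translation": [2,0.3,0],"turn": 0},
    {"fingers": 40,"translation": [0,0,0],"turn": 0}
  ]
}}

```text
t: 12.32
eef_pos: [0.5763, -0.0857, 0.0246]
tool_rot: [-0.0, 0.751, -0.661, 0.0]
contact_force: [-1.5, 0.6, -0.3]
gripper_width: 0.469
```

Request:
{"api": "move_arm", "payload": {
  "steps": [
    {"fingers": 40,"translation": [2,0.3,0],"turn": 0},
    {"fingers": 40,"translation": [0,0,0],"turn": 0}
  ]
}}

```text
t: 12.58
eef_pos: [0.5769, -0.0856, 0.0244]
tool_rot: [0.001, 0.751, -0.661, -0.001]
contact_force: [-4.4, -0.7, 3.3]
gripper_width: 0.473
```

Request:
{"api": "move_arm", "payload": {
  "steps": [
    {"fingers": 40,"translation": [1.5,0.2,0],"turn": 0},
    {"fingers": 40,"translation": [0,0,0],"turn": 0}
  ]
}}

```text
t: 12.82
eef_pos: [0.5769, -0.0856, 0.0243]
tool_rot: [0.002, 0.751, -0.661, -0.002]
contact_force: [-8.7, -0.3, 7.4]
gripper_width: 0.466
```

```bash
python3 look.py h
```

```text
12.825 [ 0.5769 -0.0856  0.0243] [ 0.00164134  0.7505694  -0.66078787 -0.00150885] [-8.72689438 -0.33624613  7.35724717] 0.46560731971421626
```

View pics/h_s.png

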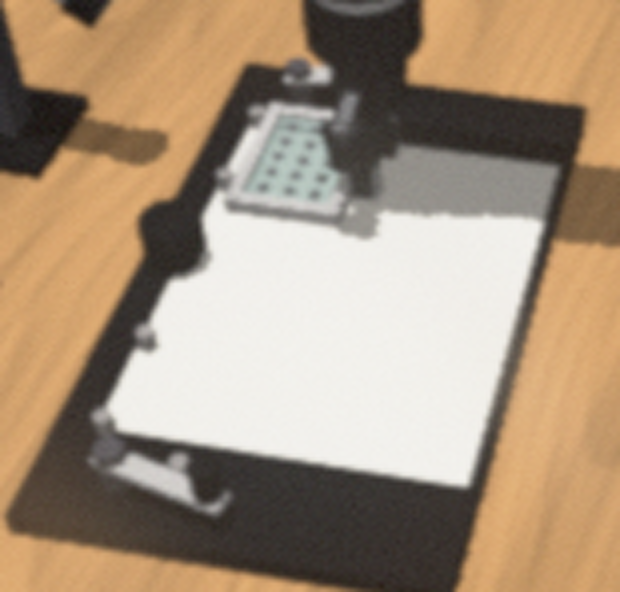

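Request:
{"api": "move_arm", "payload": {
  "steps": [
    {"fingers": 40,"translation": [-10,-1.3,0],"turn": 0},
    {"fingers": 40,"translation": [-15,-2,0],"turn": 0},
    {"fingers": 15,"translation": [0,0,50],"turn": 0.1},
    {"fingers": 15,"translation": [0,0,40],"turn": 0.18},
    {"fingers": 15,"translation": [10,20,0],"turn": 0.18},
    {"fingers": 15,"translation": [10,20,0],"turn": 0.18},
    {"fingers": 15,"translation": [10,20,0],"turn": 0.18},
    {"fingers": 15,"translation": [10,20,0],"turn": 0.18},
    {"fingers": 15,"translation": [10,20,0],"turn": 0.18},
    {"fingers": 15,"translation": [0,0,0],"turn": 0.18}
  ]
}}

```text
t: 14.18
eef_pos: [0.6045, 0.0139, 0.1148]
tool_rot: [-0.001, 0.999, -0.037, 0.001]
contact_force: [-1.0, 0.2, 0.1]
gripper_width: 0.179
```

Request:
{"api": "move_arm", "payload": {
  "steps": [
    {"fingers": 15,"translation": [0,0,0],"turn": 0.18},
    {"fingers": 15,"translation": [0,0,-20],"turn": 0.031},
    {"fingers": 15,"translation": [0,0,0],"turn": 0}
  ]
}}

```text
t: 14.55
eef_pos: [0.6022, 0.0108, 0.0921]
tool_rot: [0.0, 0.998, 0.062, -0.002]
contact_force: [-0.2, 0.7, 0.2]
gripper_width: 0.178
```

```bash
python3 look.py i
```

```text
14.55 [0.6022 0.0108 0.0921] [ 1.17922207e-05  9.98054980e-01  6.23083210e-02 -1.98215872e-03] [-0.2453229   0.6949453   0.15857703] 0.17779321958678654
```

View pics/i_s.png

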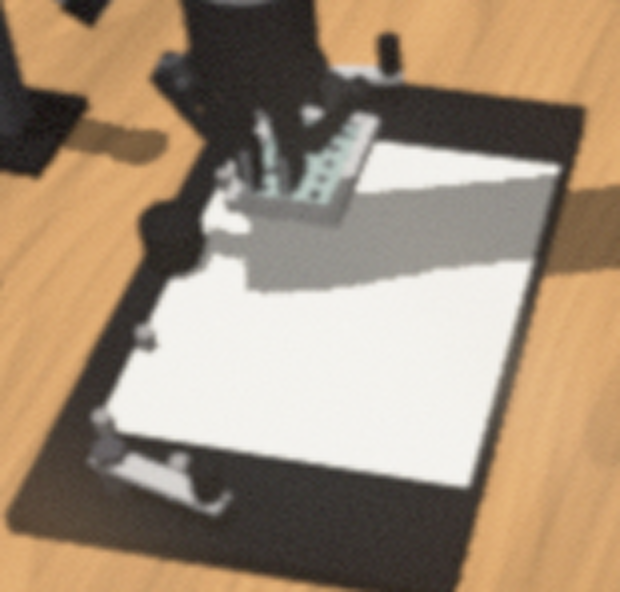

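View pics/i_t.png

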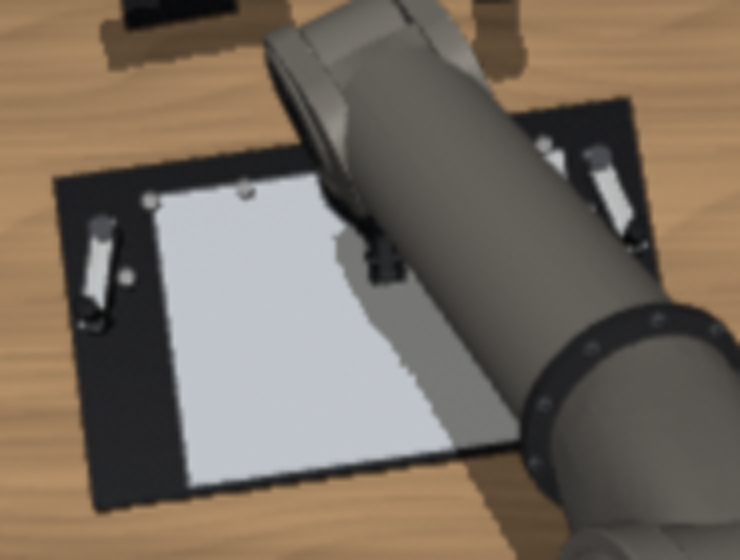

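Request:
{"api": "move_arm", "payload": {
  "steps": [
    {"fingers": 15,"translation": [0,0,-35],"turn": 0},
    {"fingers": 15,"translation": [0,0,-25],"turn": 0},
    {"fingers": 15,"translation": [0,0,-7],"turn": 0},
    {"fingers": 15,"translation": [0,0,0],"turn": 0}
  ]
}}

```text
t: 15.15
eef_pos: [0.6044, 0.0116, 0.0278]
tool_rot: [-0.0, 0.998, 0.064, 0.0]
contact_force: [0.6, 0.2, 0.9]
gripper_width: 0.174
```

```bash
python3 look.py j
```

```text
15.15 [0.6044 0.0116 0.0278] [-5.20100551e-05  9.97980939e-01  6.35140196e-02  1.12106616e-04] [0.55370463 0.18060271 0.89616197] 0.17406289365666708
```

View pics/j_s.png

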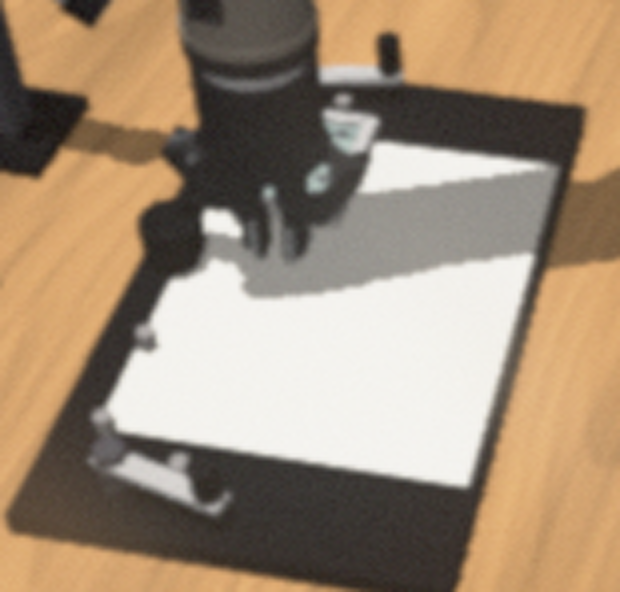

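Request:
{"api": "move_arm", "payload": {
  "steps": [
    {"fingers": 15,"translation": [1,-8,-2],"turn": 0},
    {"fingers": 15,"translation": [1,-8,0],"turn": 0},
    {"fingers": 15,"translation": [0.5,-4,0],"turn": 0},
    {"fingers": 15,"translation": [0.5,-4,0],"turn": 0},
    {"fingers": 15,"translation": [0,0,0],"turn": 0}
  ]
}}

```text
t: 15.88
eef_pos: [0.6072, -0.013, 0.0255]
tool_rot: [0.0, 0.998, 0.063, -0.0]
contact_force: [-0.7, -0.1, 0.7]
gripper_width: 0.17
```

Request:
{"api": "move_arm", "payload": {
  "steps": [
    {"fingers": 15,"translation": [0.3,-2,0],"turn": 0},
    {"fingers": 15,"translation": [0.3,-2,0],"turn": 0},
    {"fingers": 15,"translation": [0,0,0],"turn": 0}
  ]
}}

```text
t: 16.25
eef_pos: [0.6078, -0.0166, 0.0255]
tool_rot: [-0.0, 0.998, 0.064, -0.0]
contact_force: [0.3, 0.3, -0.3]
gripper_width: 0.177
```

Request:
{"api": "move_arm", "payload": {
  "steps": [
    {"fingers": 15,"translation": [0.3,-2,0],"turn": 0},
    {"fingers": 15,"translation": [0,0,0],"turn": 0}
  ]
}}

```text
t: 16.5
eef_pos: [0.608, -0.0182, 0.0256]
tool_rot: [-0.0, 0.998, 0.064, -0.0]
contact_force: [-0.6, 1.5, 0.2]
gripper_width: 0.176
```

Request:
{"api": "move_arm", "payload": {
  "steps": [
    {"fingers": 15,"translation": [0.3,-2,0],"turn": 0},
    {"fingers": 15,"translation": [0,0,0],"turn": 0}
  ]
}}

```text
t: 16.75
eef_pos: [0.6083, -0.0206, 0.0256]
tool_rot: [-0.0, 0.998, 0.064, -0.0]
contact_force: [-1.2, 2.8, 0.9]
gripper_width: 0.172
```

Request:
{"api": "move_arm", "payload": {
  "steps": [
    {"fingers": 15,"translation": [0.2,-1.5,0],"turn": 0},
    {"fingers": 15,"translation": [0,0,0],"turn": 0}
  ]
}}

```text
t: 17.0
eef_pos: [0.6085, -0.0223, 0.0255]
tool_rot: [-0.0, 0.998, 0.064, -0.0]
contact_force: [-0.5, 2.0, 0.2]
gripper_width: 0.176
```

Request:
{"api": "move_arm", "payload": {
  "steps": [
    {"fingers": 15,"translation": [0.2,-1.5,0],"turn": 0},
    {"fingers": 15,"translation": [0,0,0],"turn": 0}
  ]
}}

```text
t: 17.25
eef_pos: [0.6086, -0.0227, 0.0255]
tool_rot: [-0.001, 0.998, 0.064, -0.0]
contact_force: [-1.8, 3.7, 0.2]
gripper_width: 0.175
```

Request:
{"api": "move_arm", "payload": {
  "steps": [
    {"fingers": 15,"translation": [0.2,-1.5,0],"turn": 0},
    {"fingers": 15,"translation": [0,0,0],"turn": 0}
  ]
}}

```text
t: 17.5
eef_pos: [0.6087, -0.0229, 0.0256]
tool_rot: [-0.001, 0.998, 0.064, -0.0]
contact_force: [-2.2, 7.0, 1.3]
gripper_width: 0.176
```

```bash
python3 look.py k
```

```text
17.5 [ 0.6087 -0.0229  0.0256] [-1.27372277e-03  9.97919048e-01  6.44666522e-02 -5.03460577e-05] [-2.18788956  6.99212231  1.30110188] 0.17634364666732544
```

View pics/k_s.png

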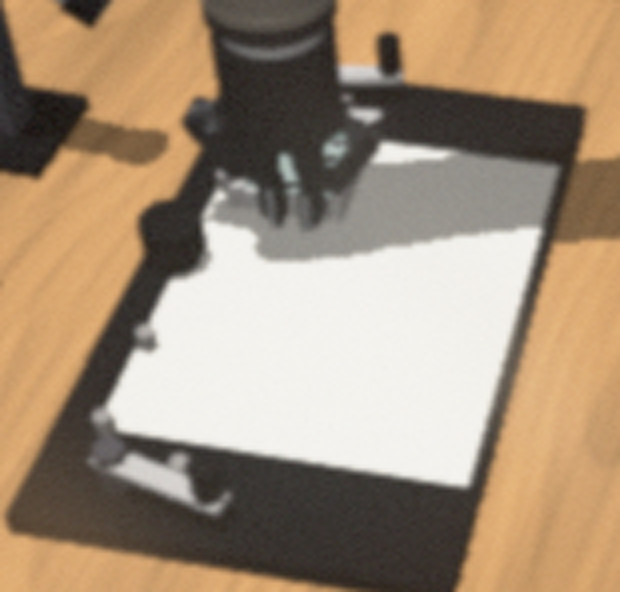

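Request:
{"api": "move_arm", "payload": {
  "steps": [
    {"fingers": 15,"translation": [-1,8,0],"turn": 0},
    {"fingers": 15,"translation": [-2,17,0],"turn": 0},
    {"fingers": 15,"translation": [0,0,50],"turn": 0},
    {"fingers": 15,"translation": [0,0,40],"turn": -0.18},
    {"fingers": 40,"translation": [-15,-19,0],"turn": -0.18},
    {"fingers": 40,"translation": [-15,-20,0],"turn": -0.18},
    {"fingers": 40,"translation": [-12,-20,0],"turn": -0.18},
    {"fingers": 40,"translation": [-10,-20,0],"turn": -0.18},
    {"fingers": 40,"translation": [-5,-20,0],"turn": -0.18},
    {"fingers": 40,"translation": [0,0,0],"turn": -0.18}
  ]
}}

```text
t: 18.85
eef_pos: [0.5485, -0.101, 0.1156]
tool_rot: [0.001, 0.842, -0.54, 0.0]
contact_force: [-0.4, 1.7, 0.4]
gripper_width: 0.47
```

Request:
{"api": "move_arm", "payload": {
  "steps": [
    {"fingers": 40,"translation": [0,0,0],"turn": -0.18},
    {"fingers": 40,"translation": [0,0,0],"turn": -0.131},
    {"fingers": 40,"translation": [0,0,0],"turn": 0}
  ]
}}

```text
t: 19.23
eef_pos: [0.5492, -0.0985, 0.1157]
tool_rot: [0.0, 0.751, -0.66, 0.0]
contact_force: [0.1, 0.4, -1.0]
gripper_width: 0.467
```

```bash
python3 look.py l
```

```text
19.225 [ 0.5492 -0.0985  0.1157] [ 1.10374156e-04  7.51325000e-01 -6.59932281e-01  3.40749859e-04] [ 0.0694385   0.36200078 -0.97033445] 0.4665155574594975
```

View pics/l_s.png

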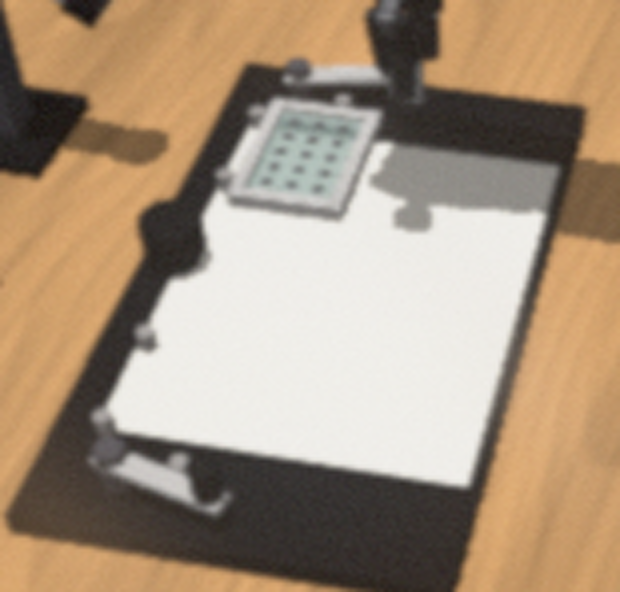

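Request:
{"api": "move_arm", "payload": {
  "steps": [
    {"fingers": 40,"translation": [0,0,-45],"turn": 0},
    {"fingers": 40,"translation": [0,0,-35],"turn": 0},
    {"fingers": 40,"translation": [0,0,-11],"turn": 0},
    {"fingers": 40,"translation": [9,1.2,0],"turn": 0},
    {"fingers": 40,"translation": [9,1.2,0],"turn": 0},
    {"fingers": 40,"translation": [5,0.7,0],"turn": 0},
    {"fingers": 40,"translation": [2,0.3,0],"turn": 0},
    {"fingers": 40,"translation": [0,0,0],"turn": 0}
  ]
}}

```text
t: 20.32
eef_pos: [0.5741, -0.0957, 0.0248]
tool_rot: [-0.0, 0.751, -0.661, 0.0]
contact_force: [-0.6, 1.0, -0.5]
gripper_width: 0.472
```

Request:
{"api": "move_arm", "payload": {
  "steps": [
    {"fingers": 40,"translation": [2,0.3,0],"turn": 0},
    {"fingers": 40,"translation": [0,0,0],"turn": 0}
  ]
}}

```text
t: 20.58
eef_pos: [0.576, -0.0954, 0.0246]
tool_rot: [-0.0, 0.751, -0.661, 0.0]
contact_force: [-0.7, 0.3, -0.7]
gripper_width: 0.467
```

Request:
{"api": "move_arm", "payload": {
  "steps": [
    {"fingers": 40,"translation": [2,0.3,0],"turn": 0},
    {"fingers": 40,"translation": [0,0,0],"turn": 0}
  ]
}}

```text
t: 20.82
eef_pos: [0.578, -0.0951, 0.0245]
tool_rot: [0.0, 0.751, -0.661, -0.0]
contact_force: [0.2, 0.6, 0.3]
gripper_width: 0.471
```

Request:
{"api": "move_arm", "payload": {
  "steps": [
    {"fingers": 40,"translation": [1.5,0.2,0],"turn": 0},
    {"fingers": 40,"translation": [0,0,0],"turn": 0}
  ]
}}

```text
t: 21.08
eef_pos: [0.5781, -0.0951, 0.0243]
tool_rot: [0.001, 0.751, -0.661, -0.001]
contact_force: [-4.9, -0.0, 5.0]
gripper_width: 0.469
```

Request:
{"api": "move_arm", "payload": {
  "steps": [
    {"fingers": 40,"translation": [1.5,0.2,0],"turn": 0},
    {"fingers": 40,"translation": [0,0,0],"turn": 0}
  ]
}}

```text
t: 21.32
eef_pos: [0.5781, -0.0951, 0.0241]
tool_rot: [0.002, 0.75, -0.661, -0.002]
contact_force: [-9.7, -0.6, 6.9]
gripper_width: 0.468
```

Request:
{"api": "move_arm", "payload": {
  "steps": [
    {"fingers": 40,"translation": [1.5,0.2,0],"turn": 0},
    {"fingers": 40,"translation": [0,0,0],"turn": 0}
  ]
}}

```text
t: 21.58
eef_pos: [0.5782, -0.0952, 0.0239]
tool_rot: [0.003, 0.75, -0.661, -0.003]
contact_force: [-12.1, -0.8, 10.1]
gripper_width: 0.47
```

Request:
{"api": "move_arm", "payload": {
  "steps": [
    {"fingers": 0,"translation": [-12,-1.5,0],"turn": 0},
    {"fingers": 0,"translation": [-20,-2.5,0],"turn": 0},
    {"fingers": 0,"translation": [-10,0,60],"turn": 0},
    {"fingers": 0,"translation": [-20,-20,60],"turn": 0.18},
    {"fingers": 0,"translation": [0,-60,0],"turn": 0.18},
    {"fingers": 0,"translation": [0,-60,0],"turn": 0.18},
    {"fingers": 0,"translation": [0,-60,0],"turn": 0.18},
    {"fingers": 0,"translation": [0,0,0],"turn": 0.18},
    {"fingers": 0,"translation": [0,0,0],"turn": 0.18}
  ]
}}

```text
t: 22.7
eef_pos: [0.5218, -0.2979, 0.141]
tool_rot: [0.0, 0.984, -0.18, 0.001]
contact_force: [-0.1, 0.1, 0.4]
gripper_width: 0.001
```

```bash
python3 look.py m
python3 - <<'E'
from h import *
for c in("top","side"):
    for n,z in (("knob_right",.079),("pivot_right",.039)):
        print(c,n,[(r["xy"],round(r["conf"],2),atz(c,r["xy"],z).round(4)) for r in place_of(c,n)[:2]])
E
```

```text
22.7 [ 0.5218 -0.2979  0.141 ] [ 1.24042762e-05  9.83685828e-01 -1.79892819e-01  8.74814373e-04] [-0.10610442  0.06607786  0.44135834] 0.0013191918060038257
top knob_right [([343.1, 164.6], 0.68, array([ 0.6059, -0.1762]))]
top pivot_right [([332.0, 146.8], 0.76, array([ 0.6721, -0.1498]))]
side knob_right [([252.6, 161.6], 0.65, array([ 0.5975, -0.1685])), ([258.1, 399.2], 0.64, array([0.3493, 0.4353]))]
side pivot_right [([226.6, 171.4], 0.67, array([ 0.6715, -0.148 ])), ([173.5, 375.0], 0.16, array([0.5218, 0.4324]))]
```

View pics/m_t.png

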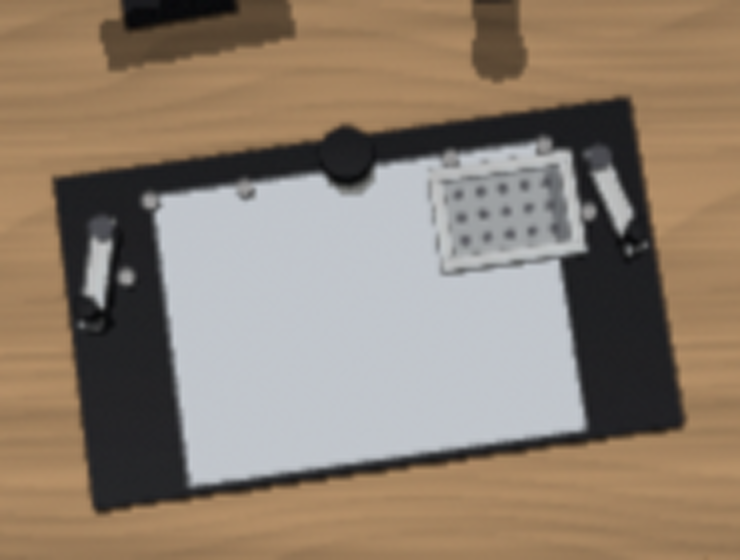

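View pics/m_s.png

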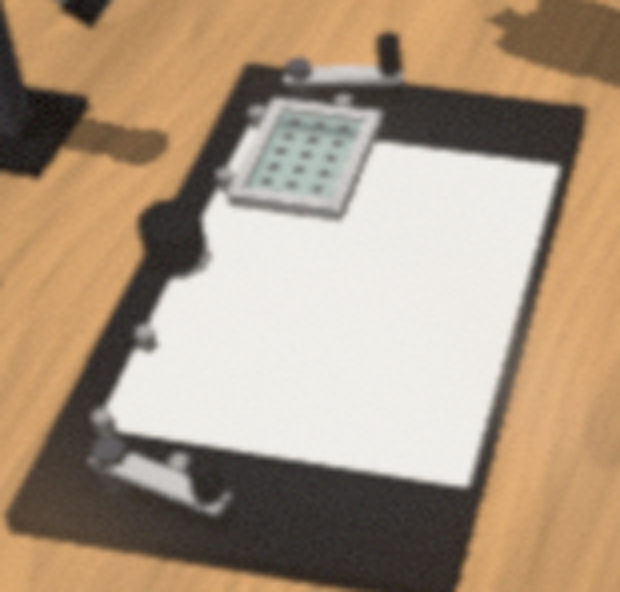

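Run:
```python
from h import *
a=fit("top",PLATE,tp([(430,170),(573,150),(587,250),(444,272)]),[.627,-.087,.13]);print(a.x,a.fun.round(2),rel(a.x))
piv=np.array([.6613,-.1561])
for phi in(-.35,-.25,-.15,-.05,.05):
    d=np.pi-phi+.131; k=piv+.065*np.array([np.cos(d),np.sin(d)])
    s=(proj("side",[[*k,.079],[*k,.047],[*piv,.047]])-[155,150])*[4,3.7]
    t=(proj("top",[[*k,.079],[*k,.047],[*piv,.047]])-[185,110])*4
    print(phi,k.round(4),s.round(0).tolist(),t.round(0).tolist())
for n in "ts":
    im=cv2.imread(f"pics/m_{n}.png")
    c=im[120:280,400:700] if n=="t" else im[20:230,200:420]
    c=np.clip(c.astype(float)*1.0,0,255);c=255*(c/255)**.5
    cv2.imwrite(f"pics/z_{n}.png",cv2.resize(c.astype(np.uint8),None,fx=2.5,fy=2.5))
```

```text
[ 0.62656906 -0.08769792  0.12450705] [-0.26 -0.13 -0.16 -0.09  0.41  0.35  0.03 -0.12] (np.float64(49.87019258143183), np.float64(-116.11065280517039), np.float64(-0.0063929536135078485))
-0.35 [ 0.6037 -0.1862] [[391.0, 28.0], [393.0, 60.0], [303.0, 68.0]] [[646.0, 221.0], [641.0, 232.0], [598.0, 158.0]]
-0.25 [ 0.601  -0.1803] [[392.0, 33.0], [394.0, 66.0], [303.0, 68.0]] [[638.0, 225.0], [633.0, 236.0], [598.0, 158.0]]
-0.15 [ 0.5988 -0.1741] [[391.0, 38.0], [393.0, 71.0], [303.0, 68.0]] [[630.0, 228.0], [625.0, 239.0], [598.0, 158.0]]
-0.05 [ 0.5974 -0.1678] [[390.0, 44.0], [392.0, 76.0], [303.0, 68.0]] [[621.0, 230.0], [616.0, 241.0], [598.0, 158.0]]
0.05 [ 0.5965 -0.1614] [[388.0, 49.0], [390.0, 82.0], [303.0, 68.0]] [[613.0, 231.0], [608.0, 242.0], [598.0, 158.0]]
```

View pics/z_t.png

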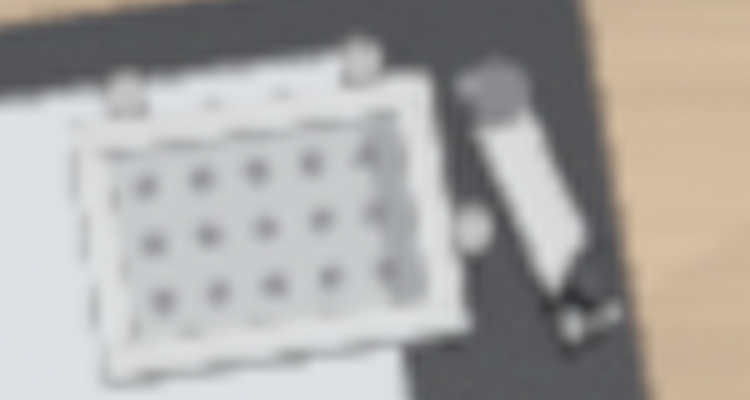

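View pics/z_s.png

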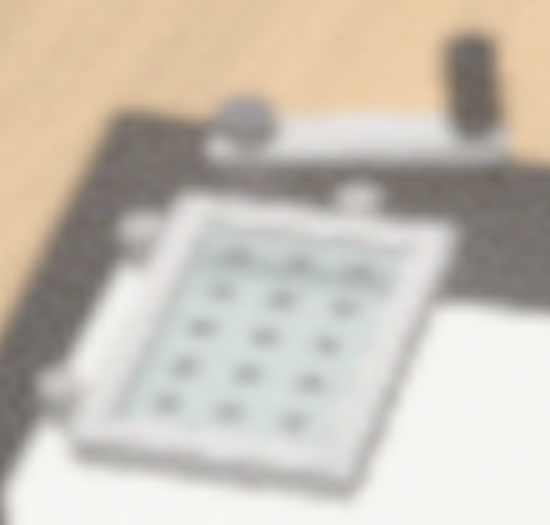

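Run:
```python
from h import *
print("camtip",atz("top",(309,105),.18),atz("top",(309,105),.22))
piv=np.array([.6613,-.1561])
ph=np.r_[-.2,np.arange(-.05,1.5,.15),1.571]
P=[]
for i,p in enumerate(ph):
    d=np.pi-p+.131;k=piv+.065*np.array([np.cos(d),np.sin(d)]);t=np.array([np.cos(d-np.pi/2),np.sin(d-np.pi/2)])
    P.append(k-t*(.034 if i==0 else .020))
P=np.array(P);print(len(ph),P[0],P[-1]);print((np.diff(P,axis=0)*1e3).round(1).tolist(),np.diff(ph).round(3))
```

```text
camtip [ 0.75029871 -0.07474208] [ 0.73454596 -0.07229504]
13 [ 0.61087796 -0.20937869] [ 0.63299329 -0.09426368]
[[-9.9, 21.9], [-4.0, 9.4], [-2.6, 9.9], [-1.1, 10.1], [0.5, 10.2], [2.0, 10.0], [3.5, 9.6], [4.8, 9.0], [6.1, 8.1], [7.3, 7.1], [8.3, 6.0], [7.3, 3.9]] [0.15  0.15  0.15  0.15  0.15  0.15  0.15  0.15  0.15  0.15  0.15  0.121]
```

Request:
{"api": "move_arm", "payload": {
  "steps": [
    {"fingers": 0,"translation": [30,30,0],"turn": 0.14},
    {"fingers": 0,"translation": [30,30,0],"turn": 0.14},
    {"fingers": 0,"translation": [29,28,0],"turn": 0.14},
    {"fingers": 0,"translation": [0,0,-20],"turn": 0.14},
    {"fingers": 0,"translation": [0,0,-20],"turn": 0.13},
    {"fingers": 0,"translation": [0,0,0],"turn": 0}
  ]
}}

```text
t: 23.75
eef_pos: [0.6095, -0.2083, 0.0995]
tool_rot: [-0.001, 0.987, 0.16, -0.001]
contact_force: [0.9, -0.2, 0.5]
gripper_width: -0.005
```

```bash
python3 look.py n
```

```text
23.75 [ 0.6095 -0.2083  0.0995] [-7.29514683e-04  9.87041744e-01  1.60455477e-01 -1.45063773e-03] [ 0.89869273 -0.18248015  0.47946025] -0.004666010876670556
```

View pics/n_s.png

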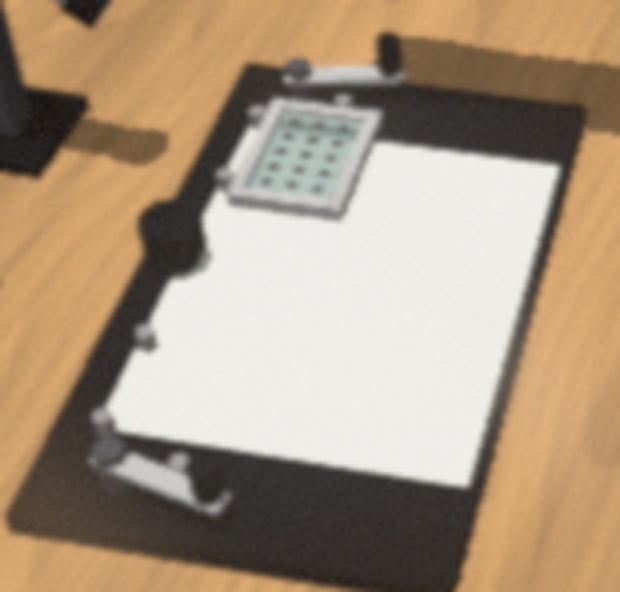

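Request:
{"api": "move_arm", "payload": {
  "steps": [
    {"fingers": 0,"translation": [0,-1,-30],"turn": 0},
    {"fingers": 0,"translation": [0,0,-15.5],"turn": 0},
    {"fingers": 0,"translation": [0,0,0],"turn": 0}
  ]
}}

```text
t: 24.22
eef_pos: [0.6101, -0.2095, 0.055]
tool_rot: [-0.0, 0.987, 0.161, -0.001]
contact_force: [0.3, -0.3, 0.6]
gripper_width: -0.005
```

```bash
python3 look.py o
```

```text
24.225 [ 0.6101 -0.2095  0.055 ] [-3.03317667e-04  9.86948056e-01  1.61036748e-01 -7.79797795e-04] [ 0.25340293 -0.25981403  0.62015855] -0.005492099246028464
```

View pics/o_s.png

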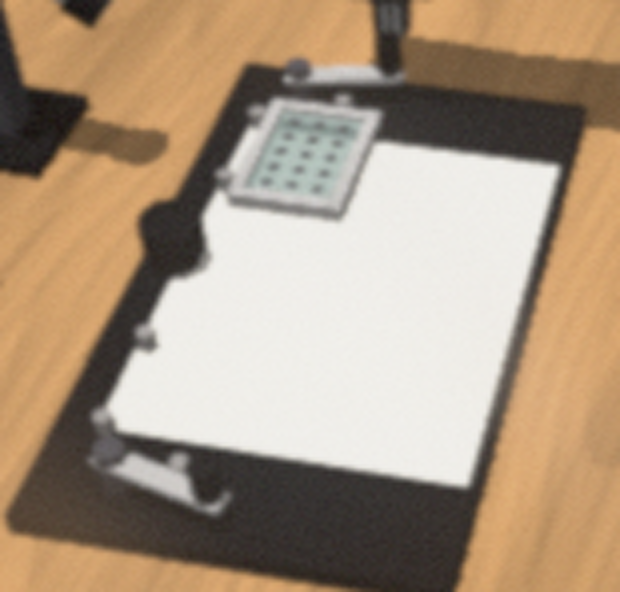

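View pics/o_t.png

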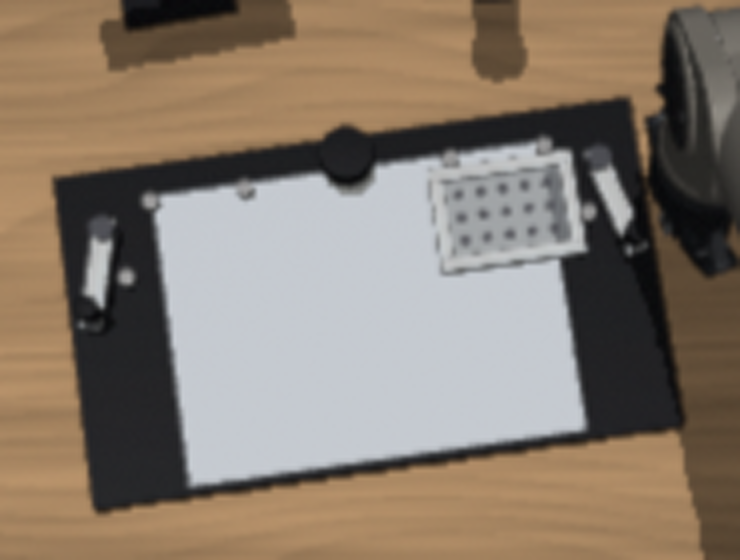

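Request:
{"api": "move_arm", "payload": {
  "steps": [
    {"fingers": 0,"translation": [-5,11,0],"turn": -0.07},
    {"fingers": 0,"translation": [-5,11,0],"turn": -0.08},
    {"fingers": 0,"translation": [-4,9.4,0],"turn": -0.15},
    {"fingers": 0,"translation": [-2.6,9.9,0],"turn": -0.15},
    {"fingers": 0,"translation": [-1.1,10.1,0],"turn": -0.15},
    {"fingers": 0,"translation": [0,0,0],"turn": 0}
  ]
}}

```text
t: 25.08
eef_pos: [0.5939, -0.1573, 0.0569]
tool_rot: [0.0, 0.991, -0.136, 0.001]
contact_force: [-0.4, 1.0, -0.7]
gripper_width: 0.001
```

```bash
python3 look.py p
```

```text
25.075 [ 0.5939 -0.1573  0.0569] [ 2.29343125e-05  9.90711080e-01 -1.35980404e-01  9.40893637e-04] [-0.43153347  1.03270972 -0.68548396] 0.0006956315236288851
```

View pics/p_s.png

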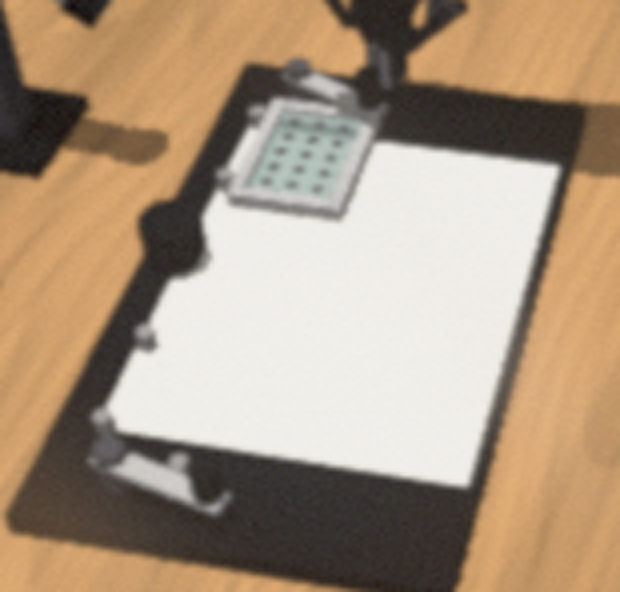

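Request:
{"api": "move_arm", "payload": {
  "steps": [
    {"fingers": 0,"translation": [0.5,10.2,0],"turn": -0.15},
    {"fingers": 0,"translation": [2,10,0],"turn": -0.15},
    {"fingers": 0,"translation": [3.5,9.6,0],"turn": -0.15},
    {"fingers": 0,"translation": [4.8,9,0],"turn": -0.15},
    {"fingers": 0,"translation": [0,0,0],"turn": 0}
  ]
}}

```text
t: 25.8
eef_pos: [0.6045, -0.119, 0.0559]
tool_rot: [-0.0, 0.907, -0.422, 0.0]
contact_force: [1.0, 0.1, -0.8]
gripper_width: 0.002
```

```bash
python3 look.py q
```

```text
25.8 [ 0.6045 -0.119   0.0559] [-2.43543019e-04  9.06537636e-01 -4.22124745e-01  3.93163216e-04] [ 0.98714511  0.13237583 -0.80656835] 0.0019049547814164215
```

View pics/q_s.png

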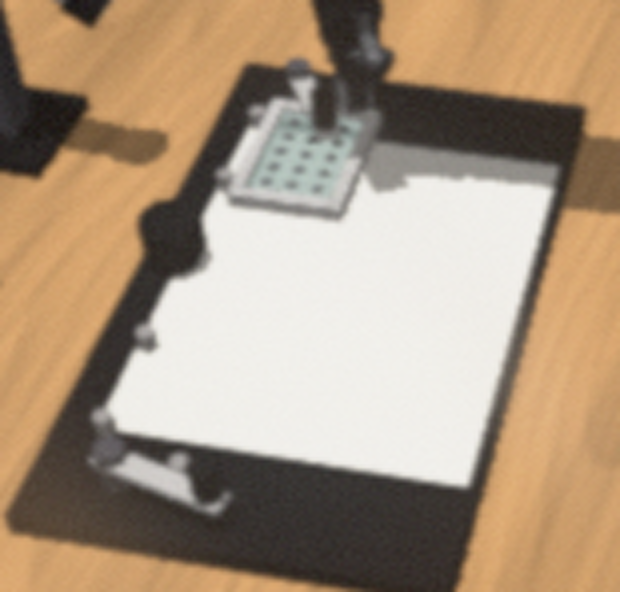

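Request:
{"api": "move_arm", "payload": {
  "steps": [
    {"fingers": 0,"translation": [6.1,8.1,0],"turn": -0.15},
    {"fingers": 0,"translation": [7.3,7.1,0],"turn": -0.15},
    {"fingers": 0,"translation": [8.3,6,0],"turn": -0.15},
    {"fingers": 0,"translation": [5,2.7,0],"turn": -0.121},
    {"fingers": 0,"translation": [0,0,0],"turn": 0}
  ]
}}

```text
t: 26.52
eef_pos: [0.6306, -0.0959, 0.0555]
tool_rot: [0.0, 0.751, -0.661, 0.0]
contact_force: [0.3, 0.6, 0.4]
gripper_width: -0.001
```

Request:
{"api": "move_arm", "payload": {
  "steps": [
    {"fingers": 0,"translation": [2,0.3,0],"turn": 0},
    {"fingers": 0,"translation": [0,0,0],"turn": 0}
  ]
}}

```text
t: 26.78
eef_pos: [0.6323, -0.0958, 0.0555]
tool_rot: [0.0, 0.75, -0.661, -0.0]
contact_force: [0.0, -0.5, -0.2]
gripper_width: -0.0
```

Request:
{"api": "move_arm", "payload": {
  "steps": [
    {"fingers": 0,"translation": [2,0.3,0],"turn": 0},
    {"fingers": 0,"translation": [0,0,0],"turn": 0}
  ]
}}

```text
t: 27.02
eef_pos: [0.6345, -0.0952, 0.0555]
tool_rot: [0.0, 0.75, -0.662, 0.0]
contact_force: [-1.6, 0.1, -0.3]
gripper_width: -0.003
```

```bash
python3 look.py r
```

```text
27.025 [ 0.6345 -0.0952  0.0555] [ 3.34239788e-05  7.49752144e-01 -6.61718762e-01  3.43898044e-05] [-1.59979981  0.09665556 -0.25089061] -0.003282053878731486
```

View pics/r_s.png

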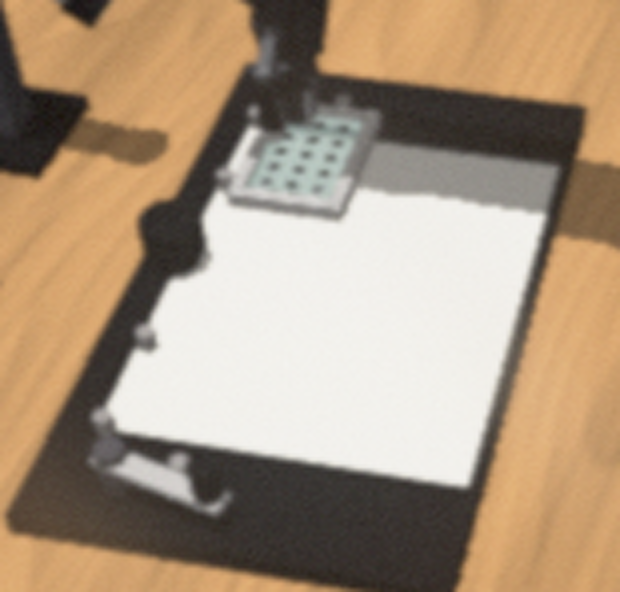

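Request:
{"api": "move_arm", "payload": {
  "steps": [
    {"fingers": 0,"translation": [1.5,0.2,0],"turn": 0},
    {"fingers": 0,"translation": [0,0,0],"turn": 0}
  ]
}}

```text
t: 27.38
eef_pos: [0.6346, -0.0951, 0.0554]
tool_rot: [0.001, 0.75, -0.662, -0.001]
contact_force: [-5.5, -0.9, 3.4]
gripper_width: 0.002
```

Request:
{"api": "move_arm", "payload": {
  "steps": [
    {"fingers": 0,"translation": [1.5,0.2,0],"turn": 0},
    {"fingers": 0,"translation": [0,0,0],"turn": 0}
  ]
}}

```text
t: 27.62
eef_pos: [0.6347, -0.0951, 0.0554]
tool_rot: [0.002, 0.75, -0.662, -0.002]
contact_force: [-8.7, -0.4, 7.2]
gripper_width: 0.003
```

Request:
{"api": "move_arm", "payload": {
  "steps": [
    {"fingers": 0,"translation": [1.5,0.2,0],"turn": 0},
    {"fingers": 0,"translation": [0,0,0],"turn": 0}
  ]
}}

```text
t: 27.88
eef_pos: [0.6348, -0.095, 0.0553]
tool_rot: [0.003, 0.749, -0.662, -0.003]
contact_force: [-13.6, -0.6, 10.9]
gripper_width: -0.001
```

At the stop (the force rises with no motion). I back off and check.

Request:
{"api": "move_arm", "payload": {
  "steps": [
    {"fingers": 0,"translation": [-7,-1,0],"turn": 0},
    {"fingers": 0,"translation": [-20,-2.6,0],"turn": 0},
    {"fingers": 0,"translation": [-15,-2,40],"turn": 0},
    {"fingers": 0,"translation": [-30,-40,60],"turn": 0},
    {"fingers": 0,"translation": [-10,-60,0],"turn": 0},
    {"fingers": 0,"translation": [0,-60,0],"turn": 0},
    {"fingers": 0,"translation": [0,-60,0],"turn": 0},
    {"fingers": 0,"translation": [0,0,0],"turn": 0}
  ]
}}

```text
t: 28.88
eef_pos: [0.5615, -0.3193, 0.1438]
tool_rot: [0.001, 0.747, -0.665, 0.002]
contact_force: [0.6, 1.8, 0.3]
gripper_width: -0.002
```

```bash
python3 look.py s
python3 - <<'E'
from h import *
piv=np.array([.6613,-.1561])
im={"t":cv2.imread("pics/s_t.png"),"s":cv2.imread("pics/s_s.png")}
for phi in(1.4,1.571):
    d=np.pi-phi+.131; k=piv+.065*np.array([np.cos(d),np.sin(d)])
    print(phi,k,((proj("side",[[*k,.079]])-[155,150])*[4,3.7]).round(),((proj("top",[[*k,.079]])-[185,110])*4).round())
for n,c in(("top",.079),("side",.079)):
    print(n,[(r["xy"],r["conf"],atz(n,r["xy"],c).round(4)) for r in place_of(n,"knob_right")[:3]])
cv2.imwrite("pics/s_z.png",np.vstack([cv2.resize(im["t"][90:290,390:680],(580,400)),])); cv2.imwrite("pics/s_full.png",read_camera("top"))
E
```

```text
28.875 [ 0.5615 -0.3193  0.1438] [ 0.00121357  0.74664892 -0.66521479  0.00178882] [0.5681938  1.82216632 0.26849889] -0.0020362624646160644
1.4 [ 0.64197967 -0.09403773] [[289.  90.]] [[519. 172.]]
1.571 [ 0.65282246 -0.09165521] [[273.  89.]] [[515. 158.]]
top [([311.2, 150.0], 0.52, array([ 0.6516, -0.0841])), ([308.8, 163.8], 0.19, array([ 0.61  , -0.0761]))]
side [([224.3, 174.9], 0.44, array([ 0.6485, -0.0892]))]
```

View pics/s_z.png

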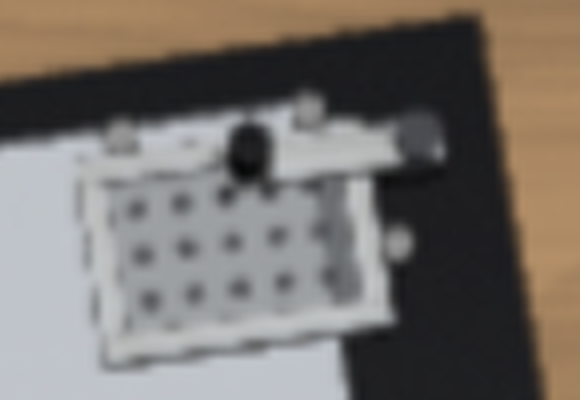

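View pics/s_s.png

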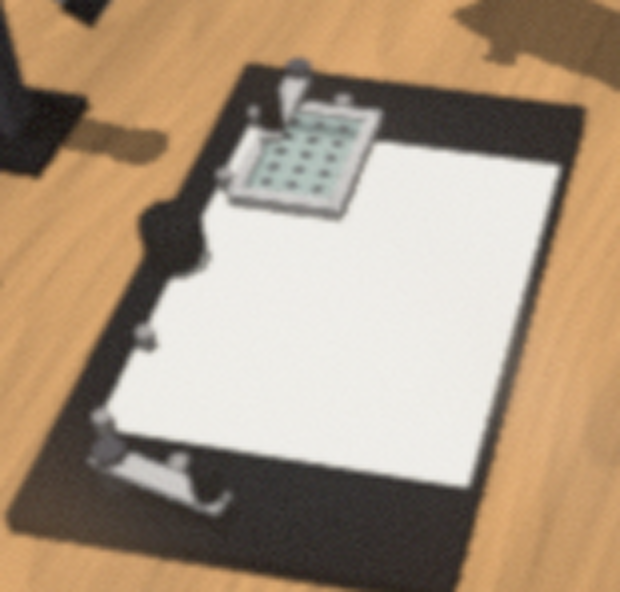

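View pics/s_full.png

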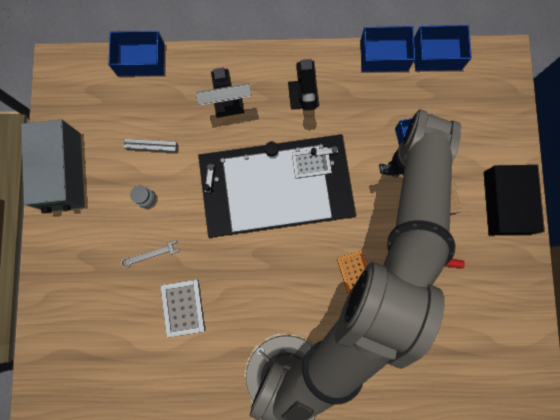

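```bash
python3 -c "
from station import *
print(hand_in())"
```

```text
the job is handed in; nothing more can be done
None
```

I slid the small grey plate into the right bay, the one in front of the camera, and swung that bay's keeper over it to the stop. I then moved the arm clear and handed in at about 29 s of the 67 s. No verdict was reported.

- **Bay choice:** the camera stand's y in the panel's frame is about −0.11 m, which makes it the right bay.
- **Plate:**
  - I pushed it first along the panel's y, turning it parallel, and then onto the two far pins.
  - I pushed it sideways onto the outer pin, then once more onto the far pins.
  - Each push ended with the force rising to about 7–12 N while the plate stopped moving.
  - The top view puts its centre at (49.9, −116.1) mm against (50, −115) nominal, turned −0.006 rad. That is within measuring error.
- **Keeper:**
  - The knob stopped against a rising force of about 14 N along x.
  - Where the pushing fingers stopped matches 1.571 rad to within about 0.2 mm.
  - My reading of the top picture was slightly lower, about 1.52 ± 0.05 rad. I trusted the contact.
- **Other things:** the plate did not move while the keeper swung over it. In the last pictures the left keeper, the lens and the other things in view had not moved. The arm hid much of the carton, bin, driver and orange plate, so I could not fully check those.
- **Camera disagreement:** the two cameras' positions differed by up to about 7 mm in y, so I used the mean and let contact with the pins settle it.

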